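# Weigh a full jar carrier on the spring scale

### The arm

A 6-joint arm with a two-finger parallel gripper is mounted at the origin on the work surface. World frame = base frame: x ahead of the robot, y to its left, z up, the work surface at z = 0. Lengths are in m, angles in rad, forces in N, time in s.
With the tool pointing down it reaches from about 0.375 to 0.975 m from the base axis. Payload 3.8 kg.
Tool frame: the origin (TCP) lies on the centre line of the jaws, within the pads' length; the fingertips stand 8 mm ahead of it and the grasp point (between the pads) lies 11 mm behind it; z points along the fingers, y is the direction in which the jaws open and shut (so a half turn about z gives the same grasp; the last joint's range is limited). The gripper opens to 85 mm and grips with 20 to 120 N. Pads are 22 mm wide; open, the fingers measure 114 mm over their backs; the gripper's body (76 mm by 85 mm) begins 54 mm behind the grasp point. The pads swing forward as they close: fully open they stand 13 mm farther back than shut.
Start: joints at [-1.281, 0.264, 1.604, -0, 1.274, -0.037], TCP at [0.217, -0.639, 0.239] pointing down, gripper open.
Joint ranges: [-2.63, 2.63], [-0.94, 2.18], [0.31, 2.57], [-1.31, 4.45], [0, 2.66], [-2.55, 2.55]. Speed limits (rad/s): [2.57, 2.57, 3.14, 3.14, 3.14, 3.14].

### API

Orientations are given as a rotation vector (axis times angle).
In Python, from workcell import bot gives the robot as it stands.
- The arm moves only by the tool arm_command, never from a script. Its arguments are lists of equal length, an entry for each row: "slide": the shift along the tool's x, y, z in m, a list of three; "angular": the turn, a rotation vector about the tool's x, y, z in degrees, a list of three; "hand": the finger opening in m, from 0 to 0.0854. A call has exactly 8 rows; each row shifts and turns the pose as measured when the row begins, along the tool's axes as they then stand; what a row does not reach is not made up. A row lasts 1/10 s, in which the tool goes at most 50 mm and 8.59 degrees, less where a joint would pass 70% of its speed; a pose out of reach is approached as far as the arm can. A call is refused whole if a number of a shift passes 0.05 or a number of a turn 8.59, either way. A call with a gripper value outside its range is refused whole. The fingers move at their own pace and stop on an object; "squeeze" is the grip in N (left out, the last holds). Time passes only in rows, so rows that do not move let the fingers close, or fill a call up. It gives the time, the measured TCP pose, the force and the opening at its end, in the units of the state.
- bot.read_state(): the state, without advancing time (a new reading comes with each control period).
- bot.read_camera(name): name is "scene" or "top" or "wrist"; returns the picture (420x560x3 uint8, red, green, blue); there is no depth.
- bot.get_calibration(name): a dict with "fx", "fy", "cx", "cy" (pixels), "R" (3x3) and "t" (3): a world point X has camera coordinates R X + t. Camera axes: x right, y down, z forward; pixel columns grow to the right and rows downward; lengths in m; the calibration is good to about 2 mm. A picture is of the moment at which its call begins: read the wrist's pose just before it. get_calibration takes no time and is no camera call; for the wrist camera it gives the pose at the moment of the call.
- bot.finish_job(): hands the job in, once; it reports no verdict.
The state is a dict: "time": time; "q": joint angles; "joint_vel": joint speeds; "joint_torque": joint torques, N m; "tool_pos": TCP position; "tcp_rot": TCP orientation; "wrist_force": force on the tool from outside, world axes, zero at the start; "torque": the same for the moment, N m; "width": opening from 0.0 (shut) to 1.0 (fully open).
Only numpy, scipy, OpenCV 4.12 (cv2) and the standard library are available. Lean on these libraries where they do the work, as an engineer would, in place of code of your own. Each camera call takes 0.05 s, during which the arm holds its last target.

### The job

Stand the jar from the shallow tray in the empty end cell of the three-cell jar carrier, pick the carrier up by its black handle grip and hang its handle bar on both prongs of the spring scale's hook. Let it down slowly as the spring takes the weight, never dropping it onto the hook, and let go once the pointer has settled, with the carrier hanging free, level and at rest. Keep the jars upright in their cells and leave the other things on the bench where they are.

Things in the scene. Friction and masses are not known exactly. Their poses are not given: they have to be found in the camera images.
- jar: the jar to load: closed round opaque off-white jar, white lid, 56 mm diameter all the way up, 92 mm tall (lid is the top 22 mm), about 160 g; the only one standing in the shallow tray. Origin: centre of its underside, z up
- tray: fixed shallow square aluminium tray, 130 x 130 x 12 mm, floor 4 mm thick; the jar stands in it. Origin: centre of its underside
- carrier: steel carrier, 280 g empty: tray 207 (own x) x 71 (y) x 35 mm high, 3 mm walls, three 65 mm square cells in a row; fixed upright bail over its middle. Cells at x = 0 and +68 mm hold jars; the one at x = -68 mm, towards the robot, is empty. Fingers putting a jar there should close along y (bail in the way). Own x within 25 deg of straight away from the robot. Origin: underside centre, z up
- carrier_grip (a point): centre of the black square grip (16 x 16 mm, 56 mm long along the carrier's y) in the middle of the bail's level bar, 185 mm above the carrier's underside; axes as the carrier. The bar is round, 12 mm diameter, along y; its ends join two 10 mm round uprights at y = -75 and +75 mm that come in to the tray's sides below
- cell_near (a point): centre of the floor of the empty end cell (carrier x = -68 mm, 3 mm above its underside)
- cell_mid (a point): centre of the floor of the middle cell
- cell_far (a point): centre of the floor of the other end cell (carrier x = +68 mm)
- jar_mid: jar of the same kind already in the middle cell; origin: centre of its underside
- jar_far: jar of the same kind already in the far end cell; origin: centre of its underside
- scale: fixed spring scale, at the left or right end: base plate 250 x 150 x 12 mm, white column 50 x 56 mm, 380 mm tall, its near face 142 mm behind the hook's seat, graduated on near and far faces. Origin: on the bench straight below the hook's seat; own x points from the hook to the column, within 15 deg of straight away from the robot; z up
- hook_seat (a point): where the bar's centre line lies when hung, midway between the prongs; 275 mm up when unloaded, moves with the hook. Prongs: 8 mm round, at scale y = -45 and +45 mm, pointing to its -x; V dip at the seat, tips upturned, ending 34 mm before and 16 mm above it; crossbar 90 mm behind. Bring the bar in from the front above the tips, prongs between the uprights, carrier x along scale x
- hook (a joint): travel of the sprung hook and its pointer, m: 0 unloaded, grows downward, up to 0.08; the spring gives 5 mm per newton, so the full carrier (0.6 to 0.95 kg) settles at about 0.03 to 0.045
- bottle: bystander: grey plastic bottle, 66 mm diameter, 190 mm tall, at the back of the bench; origin: underside
- big_jar: bystander: larger closed jar, 90 mm diameter, 130 mm tall, at the back; origin: underside
- dish: bystander: low steel bowl, 90 mm diameter, 40 mm tall, near the robot; origin: underside
- lid_stack: bystander: white disc (stack of lids), 68 mm diameter, 30 mm tall, at the back; origin: underside
- brush: bystander: bottle brush 160 mm long lying near the robot; origin: underside
There are look-alikes about, which are no part of the job. What is shaped like the jar but green or pink is not meant.

How it is judged:
On the way, in this order (a step that is already met when the one before it is completed fails the run):
1. the jar stands in the empty end cell, let go (distance between jar and cell_near below 0.012 m and angle between jar's own z axis and vertical below 0.3 rad and contact force between the fingers and jar below 0.2 N), for 0.2 s.
2. the full carrier's bar lies in the hook and the spring is taking weight (distance between jar and cell_near below 0.012 m and angle between jar's own z axis and vertical below 0.3 rad and distance between carrier_grip and hook_seat below 0.015 m and value of joint hook above 0.01 m), for 0.1 s.
At the end, for the whole second after the job is handed in: carrier hangs on the hook: bar middle within 15 mm of the seat, tilt under 0.2 rad, over 20 mm clear of the bench, under 30 mm/s; hook down over 20 mm and still (under 10 mm/s); all jars within 12 mm of their cells' floor centres, the loaded one tilted under 0.3 rad (distance between jar and cell_near below 0.012 m and angle between jar's own z axis and vertical below 0.3 rad and distance between jar_mid and cell_mid below 0.012 m and distance between jar_far and cell_far below 0.012 m and distance between carrier_grip and hook_seat below 0.015 m and value of joint hook above 0.02 m and velocity of joint hook between -0.01 and 0.01 m/s and angle between carrier's own z axis and vertical below 0.2 rad and height (world z) of carrier above 0.02 m and linear speed of carrier below 0.03 m/s); the robot touches nothing.
It fails at once if the hook shoots down faster than 0.2 m/s: the load was dropped onto it (velocity of joint hook above 0.2 m/s).
It fails at once if the carrier tips by more than 0.5 rad (angle between carrier's own z axis and vertical above 0.5 rad).
It fails at once if a jar tips by more than 0.6 rad (angle between any of jar, jar_mid, jar_far's own z axis and vertical above 0.6 rad).
It fails at once if another thing on the bench is shifted by more than 40 mm (distance of any of bottle, big_jar, dish, lid_stack, brush from where it was at the start of the episode above 0.04 m).
It also fails if it takes over 72 s, if anything falls off the work surface, if the arm or the gripper's body presses on something with over 40 N, if the wrist force passes 120 N, or if a joint passes its speed limit or range.

## Working session

There is one attempt and no reset: what is moved stays moved. The work goes in short steps, Python scripts to look and compute and a tool call to move; the robot and the scene stay as the last step left them, time stands still between calls to the robot, and variables do not carry over. Pictures are saved under pics/ and viewed, and the job is handed in when it is done.

Besides the shell and the picture viewer there is one more tool, called after "Call:" as name(argument=value, ...), one argument or row to a line, values as JSON. arm_command: Moves the arm, as the interface text tells. Its arguments: {"type":"object","properties":{"slide":{"type":"array","items":{"type":"array","items":{"type":"number"}}},"angular":{"type":"array","items":{"type":"array","items":{"type":"number"}}},"hand":{"type":"array","items":{"type":"number"}},"squeeze":{"type":"number"}},"required":["slide","angular","hand"]}

```bash
ls; mkdir -p pics; python3 - <<'E'
from workcell import bot
import cv2
s=bot.read_state();print(s)
for n in ("scene","top","wrist"):
    c=bot.get_calibration(n);print(n,c)
    cv2.imwrite(f"pics/{n}0.png",bot.read_camera(n)[:,:,::-1])
E
```

```text
pics
{'time': 0.0, 'q': array([-1.28092661e+00,  2.64794137e-01,  1.60537756e+00,  1.80595787e-05,
        1.27371400e+00, -3.68698843e-02]), 'joint_vel': array([-0.00036868, -0.00041646,  0.00033866, -0.0008949 ,  0.00014908,
        0.00140653]), 'joint_torque': array([ 4.35056310e-03, -5.15100074e+01, -3.67312288e+01,  2.69874090e-04,
        1.29051527e-02, -1.08604974e-05]), 'tool_pos': array([ 0.216463  , -0.63859012,  0.23793248]), 'tcp_rot': array([-3.09751649e+00, -5.10582815e-01,  4.27217655e-04]), 'wrist_force': array([ 1.48349528, -0.17398266, -0.0378541 ]), 'torque': array([-0.01765036,  0.04989587,  0.03318022]), 'width': 0.9974384526316253}
scene {'fx': 471.1652429586651, 'fy': 471.1652429586651, 'cx': 276.61854311337896, 'cy': 209.5652124929527, 'R': array([[-0.19721946,  0.98035877,  0.00108359],
       [ 0.8156222 ,  0.16469234, -0.55465021],
       [-0.54393465, -0.10850402, -0.83208291]]), 't': array([ 0.09982732, -0.35083724,  1.54995636])}
top {'fx': 417.4104255208461, 'fy': 417.4104255208461, 'cx': 278.0944262777036, 'cy': 203.78685930669243, 'R': array([[ 0.02521867, -0.99937838,  0.02463482],
       [-0.99651962, -0.0270898 , -0.0788339 ],
       [ 0.07945225, -0.022561  , -0.99658333]]), 't': array([-0.02505412,  0.56722698,  1.11591773])}
wrist {'fx': 311.5290039930102, 'fy': 311.5290039930102, 'cx': 285.4855366481999, 'cy': 202.94299365690225, 'R': array([[ 0.32065632, -0.94718979, -0.00332057],
       [-0.90434333, -0.30719009,  0.29630624],
       [-0.28167829, -0.09200953, -0.95508721]]), 't': array([-0.67320576, -0.03830237,  0.37994586])}
```

View pics/scene0.png

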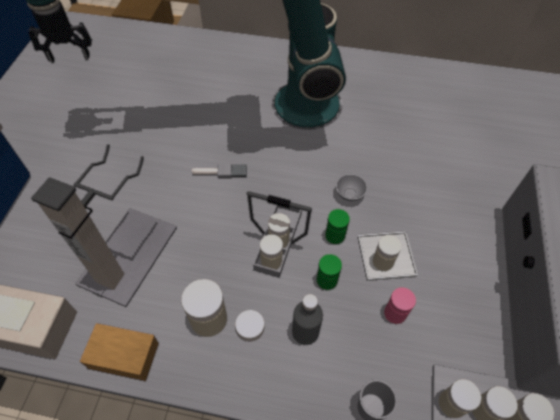

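View pics/top0.png

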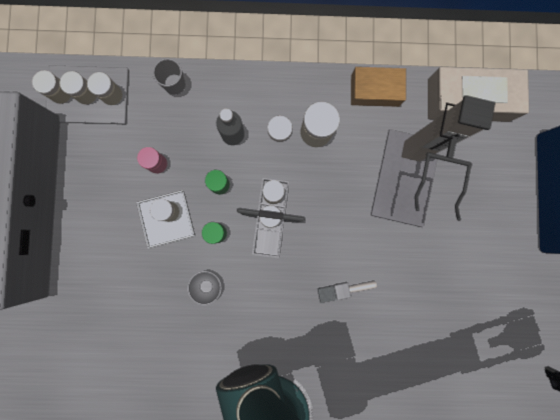

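View pics/wrist0.png

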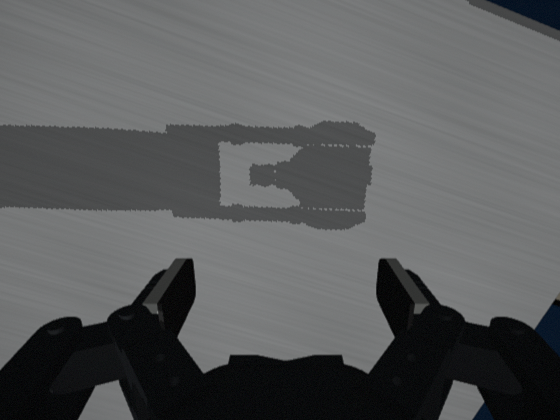

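Candidates for the jar:
- Off-white jar in the tray: top (162,210), scene (388,250).
- Rack jars: top (45,83), (72,83) and (100,84).
- Carrier jars: top (273,190) and (270,217).
- Green: top (217,181) and (213,233). Pink: (150,159).

By the description, it's the one in the tray. I'll check this in a close crop.

```bash
python3 - <<'E'
import cv2,numpy as np
t=cv2.imread("pics/top0.png");s=cv2.imread("pics/scene0.png")
a=cv2.resize(t[180:260,125:235],None,fx=4,fy=4,interpolation=cv2.INTER_CUBIC)
b=cv2.resize(t[170:270,225:315],None,fx=4,fy=4,interpolation=cv2.INTER_CUBIC)
h=400
a=cv2.copyMakeBorder(a,0,h-a.shape[0],0,0,cv2.BORDER_CONSTANT)
cv2.imwrite("pics/crop1.png",np.hstack([a,b]))
cv2.imwrite("pics/crop2.png",cv2.resize(t[80:240,360:510],None,fx=3.7,fy=3.7,interpolation=cv2.INTER_CUBIC))
cv2.imwrite("pics/crop3.png",np.hstack([cv2.resize(s[180:280,230:330],None,fx=4,fy=4,interpolation=cv2.INTER_CUBIC),cv2.resize(s[220:290,350:425],None,fx=4,fy=4,interpolation=cv2.INTER_CUBIC)[:280].copy() if 0 else cv2.resize(s[130:230,60:160],None,fx=4,fy=4,interpolation=cv2.INTER_CUBIC)]))
E
```

```text
(no output)
```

View pics/crop1.png

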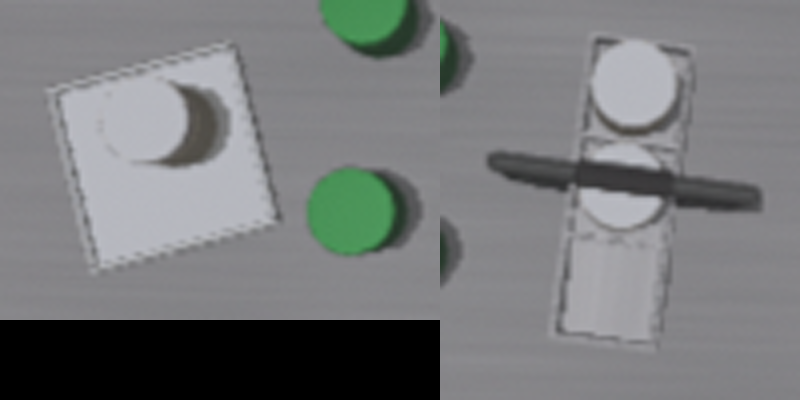

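View pics/crop2.png

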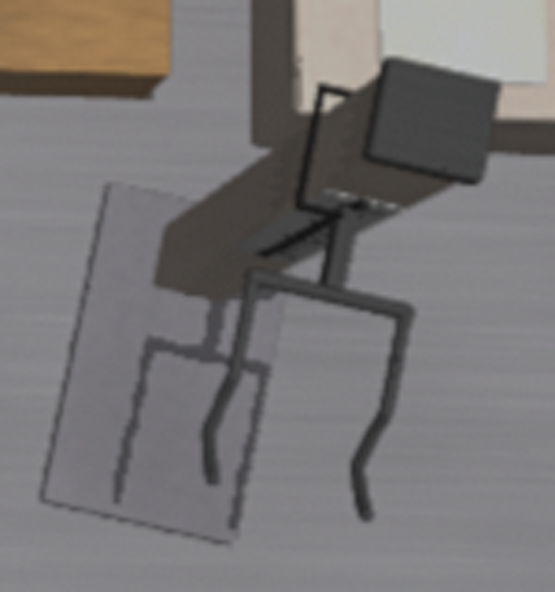

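View pics/crop3.png

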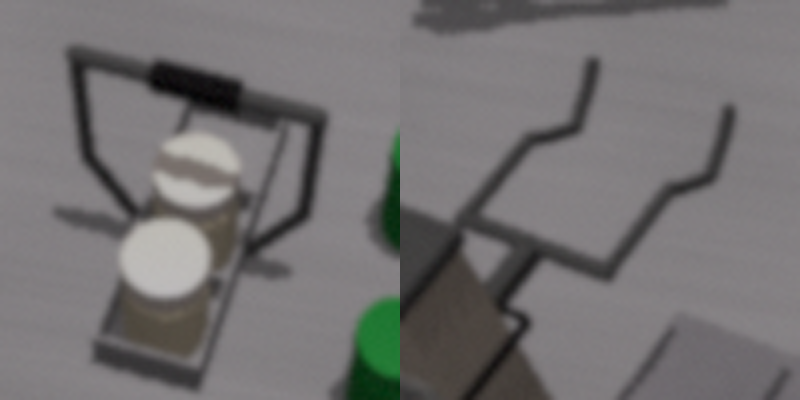

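```bash
cat > h.py <<'E'
import numpy as np,cv2
def ray(c,p):
    d=np.array([(p[0]-c['cx'])/c['fx'],(p[1]-c['cy'])/c['fy'],1.])
    return -c['R'].T@c['t'], c['R'].T@d
def onz(c,p,z):
    o,d=ray(c,p); return o+d*(z-o[2])/d[2]
def tri(*cp):
    A=0;b=0
    for c,p in cp:
        o,d=ray(c,p);d=d/np.linalg.norm(d);M=np.eye(3)-np.outer(d,d);A=A+M;b=b+M@o
    X=np.linalg.solve(A,b)
    return X,[np.linalg.norm(np.cross(X-ray(c,p)[0],ray(c,p)[1]/np.linalg.norm(ray(c,p)[1]))) for c,p in cp]
def proj(c,X):
    x=c['R']@X+c['t'];return np.array([c['fx']*x[0]/x[2]+c['cx'],c['fy']*x[1]/x[2]+c['cy']])
E
python3 - <<'E'
from h import *
from workcell import bot
np.set_printoptions(precision=4,suppress=True)
T=bot.get_calibration("top");S=bot.get_calibration("scene")
t=cv2.imread("pics/top0.png");s=cv2.imread("pics/scene0.png")
def cr(u,v,ou,ov,f=4): return ((u+.5)/f-.5+ou,(v+.5)/f-.5+ov)
C=[onz(T,cr(u-440,v,225,170),.035) for u,v in((592,35),(693,48),(657,348),(553,333))]
print("rim",*C, np.linalg.norm(C[0]-C[1]),np.linalg.norm(C[0]-C[3]),np.mean(C,0))
d=(C[0]+C[1]-C[2]-C[3]);print("yaw",np.degrees(np.arctan2(d[1],d[0])))
def blob(img,mask,near,name):
    n,l,st,ce=cv2.connectedComponentsWithStats(mask.astype(np.uint8))
    i=min(range(1,n),key=lambda k:np.hypot(*(ce[k]-near))+(100 if st[k,4]<15 else 0)); print(name,st[i],ce[i]); return ce[i]
g=t.max(2);gs=s.max(2)
print(t[195:225,161].tolist()[::4],s[245:270:4,388].tolist())
f=blob(t,g>185,(273,190),"farlid");print(onz(T,f,.095))
for th in(60,70):
  m=g<th;m[:, :225]=0;m[:,320:]=0;p=blob(t,m,(269,214),"grip top")
  m=gs<th-20;q=blob(s,m,(279,201),"grip scn");print(onz(T,p,.185),onz(S,q,.185),tri((T,p),(S,q)))
# lids in scene
for nr in((271,244),(388,243),(279,222)):
  q=blob(s,gs>150,nr,"lid");print(onz(S,q,.096))
print("traylid top guess",onz(T,cr(144,120,125,180),.096))
tc=[onz(T,cr(u,v,125,180),.012) for u,v in((47,90),(234,41),(281,221),(96,271))];print("tray",tc,np.mean(tc,0))
# hook: top crop2 scale 3.7 off (360,80); scene crop offset (60,130) minus 400
def ct(u,v): return cr(u,v,360,80,3.7)
def cs(u,v): return cr(u-400,v,60,130)
for n,a,b in(("tipL",(213,482),(593,62)),("tipR",(368,518),(729,108))):pass
for n,a,b in(("A tip",(213,482),(729,108)),("B tip",(368,518),(593,62)),("A dip",(210,432),(713,178)),("B dip",(356,465),(577,127)),("A cb",(252,275),(609,274)),("B cb",(410,312),(462,217))):
  print(n,*tri((T,ct(*a)),(S,cs(*b))))
E
```

```text
rim [0.6346 0.0337 0.035 ] [ 0.6277 -0.0349  0.035 ] [ 0.4252 -0.0156  0.035 ] [0.4335 0.0541 0.035 ] 0.06898606944852882 0.20215425432812956 [0.5302 0.0093 0.035 ]
yaw -5.6171931542282865
[[131, 128, 128], [188, 181, 181], [190, 183, 182], [191, 183, 182], [191, 184, 183], [191, 184, 183], [189, 182, 181], [191, 184, 183]] [[179, 184, 187], [181, 185, 187], [162, 164, 167], [74, 79, 86], [64, 75, 81], [65, 75, 82], [92, 100, 105]]
farlid [264 181  19  20 302] [272.9536 190.5066]
[0.5957 0.0055 0.095 ]
grip top [259 211  24   5  47] [271.0638 213.0426]
grip scn [267 196  24  12 156] [278.9936 201.5641]
[0.5327 0.0093 0.185 ] [0.5308 0.0104 0.185 ] (array([0.5324, 0.01  , 0.1872]), [np.float64(0.0006931133822370035), np.float64(0.0006931133822369815)])
grip top [240 210  63  12 239] [270.8996 215.4854]
grip scn [266 196  33  14 192] [280.099  202.1146]
[0.5269 0.0096 0.185 ] [0.5318 0.0133 0.185 ] (array([0.5271, 0.0109, 0.1777]), [np.float64(0.0014343720138358929), np.float64(0.0014343720138358675)])
lid [260 235  22  19 338] [270.713 244.   ]
[0.5973 0.0036 0.096 ]
lid [ 360  234   
[... 246 characters left out ...]
0.4775, 0.2141, 0.012 ]), array([0.4405, 0.3375, 0.012 ])] [0.5201 0.2949 0.012 ]
A tip [ 0.5418 -0.2982  0.2877] [np.float64(0.000728872025282223), np.float64(0.0007288720252821874)]
B tip [ 0.5236 -0.3873  0.286 ] [np.float64(0.00011624489413360131), np.float64(0.00011624489413366841)]
A dip [ 0.5727 -0.304   0.2624] [np.float64(0.000740973393245395), np.float64(0.000740973393245174)]
B dip [ 0.5555 -0.39    0.2656] [np.float64(0.00018878652740886265), np.float64(0.00018878652740890255)]
A cb [ 0.6616 -0.3202  0.2883] [np.float64(0.00018018850835950466), np.float64(0.00018018850835959573)]
B cb [ 0.6425 -0.4112  0.289 ] [np.float64(8.801861485089281e-05), np.float64(8.801861485081095e-05)]
```

Call:
arm_command(
  slide=[
    [0,0,-0.025],
    [0,0,-0.025],
    [0,0,-0.025],
    [0.011,-0.048,0],
    [0.011,-0.048,0],
    [0.011,-0.048,0],
    [0.011,-0.048,0],
    [0.011,-0.048,0],
  ],
  angular=[
    [0,0,8.2],
    [0,0,8.2],
    [0,0,8.2],
    [0,0,0],
    [0,0,0],
    [0,0,0],
    [0,0,0],
    [0,0,0],
  ],
  hand=[0.085,0.085,0.085,0.085,0.085,0.085,0.085,0.085],
)

```text
time: 0.95
tool_pos: [0.2992, -0.405, 0.311]
tcp_rot: [-3.126, 0.203, 0.005]
wrist_force: [0.7, 0.7, -0.1]
width: 0.993
```

```bash
cat >> h.py <<'E'
from scipy.spatial.transform import Rotation as Ro
np.set_printoptions(precision=4,suppress=True)
def to(bot,X,xaz):
    """print tool-frame shift and rotvec(deg) to reach TCP X, tool down, tool x at azimuth xaz deg"""
    s=bot.read_state();R=Ro.from_rotvec(s['tcp_rot'])
    a=np.radians(xaz);G=Ro.from_matrix(np.array([[np.cos(a),np.sin(a),0],[np.sin(a),-np.cos(a),0],[0,0,-1]]))
    print('t',s['time'],'pos',s['tool_pos'],'q',s['q'],'F',s['wrist_force'],'w',s['width']*.0854)
    print('shift tool',R.inv().apply(np.array(X)-s['tool_pos']),'rot deg',np.degrees((R.inv()*G).as_rotvec()))
E
python3 -c "
from h import *
from workcell import bot
to(bot,[.539,.288,.26],-5.7)"
```

```text
t 0.95 pos [ 0.2992 -0.405   0.311 ] q [-0.9858 -0.0964  1.8615  0.0027  1.3857  0.7145] F [ 0.6548  0.6994 -0.1443] w 0.0847707631763108
shift tool [ 0.1482 -0.7177  0.0567] rot deg [-0.5036  0.2247 -1.7462]
```

Call:
arm_command(
  slide=[
    [0.01,-0.049,0],
    [0.01,-0.049,0],
    [0.01,-0.049,0],
    [0.01,-0.049,0],
    [0.01,-0.049,0],
    [0.01,-0.049,0],
    [0.01,-0.049,0],
    [0.01,-0.049,0],
  ],
  angular=[
    [0,0,-1.7],
    [0,0,0],
    [0,0,0],
    [0,0,0],
    [0,0,0],
    [0,0,0],
    [0,0,0],
    [0,0,0],
  ],
  hand=[0.085,0.085,0.085,0.085,0.085,0.085,0.085,0.085],
)

```text
time: 1.75
tool_pos: [0.4152, -0.0222, 0.3133]
tcp_rot: [-3.128, 0.162, -0.0]
wrist_force: [0.9, -0.2, 0.1]
width: 0.998
```

Call:
arm_command(
  slide=[
    [0.01,-0.049,0],
    [0.01,-0.049,0],
    [0.01,-0.049,0],
    [0.01,-0.049,0],
    [0.01,-0.049,0],
    [0.01,-0.049,0],
    [0,0,0],
    [0,0,0],
  ],
  angular=[
    [0,0,0],
    [0,0,0],
    [0,0,0],
    [0,0,0],
    [0,0,0],
    [0,0,0],
    [0,0,0],
    [0,0,0],
  ],
  hand=[0.085,0.085,0.085,0.085,0.085,0.085,0.085,0.085],
)

```text
time: 2.55
tool_pos: [0.5011, 0.2711, 0.3135]
tcp_rot: [-3.13, 0.146, -0.0]
wrist_force: [-0.5, 0.5, 0.1]
width: 0.996
```

```bash
python3 -c "
from h import *
from workcell import bot
to(bot,[.539,.288,.26],-5.7)
c=bot.get_calibration('wrist');print(-c['R'].T@c['t']);print(proj(c,np.array([.539,.288,.096])))
cv2.imwrite('pics/w1.png',bot.read_camera('wrist')[:,:,::-1])"
```

```text
t 2.55 pos [0.5011 0.2711 0.3135] q [0.4478 0.0242 1.7404 0.0074 1.3728 2.1107] F [-0.5419  0.4507  0.1071] w 0.08505135444855
shift tool [ 0.0361 -0.0199  0.0537] rot deg [-0.4806  0.0129  0.3444]
[0.5764 0.2631 0.4474]
[269.3652 143.2062]
```

View pics/w1.png

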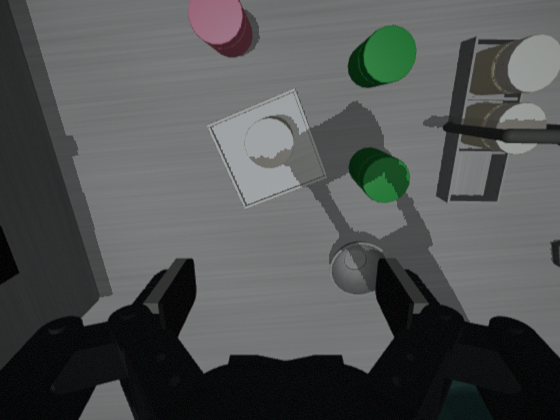

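Call:
arm_command(
  slide=[
    [0,0,0],
    [0,0,0],
    [0,0,0],
    [0,0,0],
    [0,0,0],
    [0,0,0],
    [0,0,0],
    [0,0,0],
  ],
  angular=[
    [0,0,-8.58],
    [0,0,-8.58],
    [0,0,-8.58],
    [0,0,-8.58],
    [0,0,-8.58],
    [0,0,-8.58],
    [0,0,-8.58],
    [0,0,-8.58],
  ],
  hand=[0.085,0.085,0.085,0.085,0.085,0.085,0.085,0.085],
)

```text
time: 3.4
tool_pos: [0.4986, 0.2566, 0.314]
tcp_rot: [-2.667, -1.65, -0.005]
wrist_force: [-0.0, -0.4, 0.1]
width: 0.993
```

Call:
arm_command(
  slide=[
    [0,0,0],
    [0,0,0],
    [0,0,0],
    [0,0,0],
    [0,0,0],
    [0,0,0],
    [0,0,0],
    [0,0,0],
  ],
  angular=[
    [0,0,-8.58],
    [0,0,-8.58],
    [0,0,-8.58],
    [0,0,-8.58],
    [0,0,-8.58],
    [0,0,-8.58],
    [0,0,-8.58],
    [0,0,-8.58],
  ],
  hand=[0.085,0.085,0.085,0.085,0.085,0.085,0.085,0.085],
)

```text
time: 4.2
tool_pos: [0.496, 0.2402, 0.3159]
tcp_rot: [1.272, 2.872, 0.006]
wrist_force: [0.8, -0.3, 0.1]
width: 0.997
```

Call:
arm_command(
  slide=[
    [0,0,0],
    [0,0,0],
    [0,0,0],
    [0,0,0],
    [0,0,0],
    [0,0,0],
    [0,0,0],
    [0,0,0],
  ],
  angular=[
    [0,0,-8.58],
    [0,0,-8.58],
    [0,0,-8.58],
    [0,0,-8.58],
    [0,0,-8.58],
    [0,0,-4],
    [0,0,0],
    [0,0,0],
  ],
  hand=[0.085,0.085,0.085,0.085,0.085,0.085,0.085,0.085],
)

```text
time: 5.0
tool_pos: [0.4931, 0.225, 0.3176]
tcp_rot: [0.026, 3.138, 0.002]
wrist_force: [0.2, 0.0, 0.2]
width: 0.993
```

```bash
python3 -c "
from h import *
from workcell import bot
to(bot,[.539,.288,.06],174.3)
c=bot.get_calibration('wrist');print(-c['R'].T@c['t']);print(proj(c,np.array([.539,.288,.096])))
cv2.imwrite('pics/w2.png',bot.read_camera('wrist')[:,:,::-1])"
```

```text
t 5.0 pos [0.4931 0.225  0.3176] q [ 0.3822 -0.0315  1.7885 -0.      1.3804 -1.1721] F [0.1581 0.0292 0.2496] w 0.08483042352415654
shift tool [-0.0439  0.0633  0.2579] rot deg [0.0988 0.2154 4.7538]
[0.4172 0.2263 0.4512]
[337.6936 210.5055]
```

View pics/w2.png

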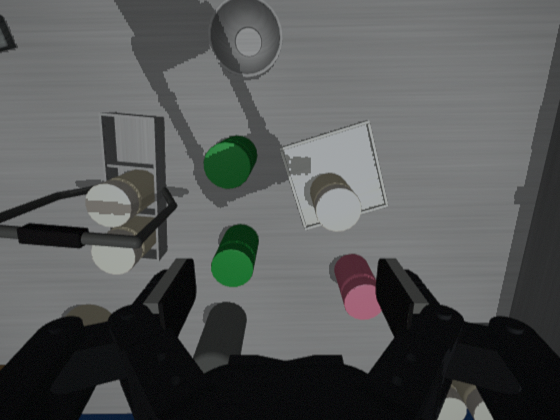

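Call:
arm_command(
  slide=[
    [0,0,0],
    [-0.02,0.034,0.02],
    [-0.02,0.034,0.03],
    [0,0,0.03],
    [0,0,0.02],
    [0,0,0],
    [0,0,0],
    [0,0,0],
  ],
  angular=[
    [0,0,4.7],
    [0,0,0],
    [0,0,0],
    [0,0,0],
    [0,0,0],
    [0,0,0],
    [0,0,0],
    [0,0,0],
  ],
  hand=[0.085,0.085,0.085,0.085,0.085,0.085,0.085,0.085],
)

```text
time: 5.85
tool_pos: [0.5441, 0.2883, 0.219]
tcp_rot: [0.181, 3.126, 0.006]
wrist_force: [0.3, 1.1, -0.6]
width: 0.998
```

```bash
python3 -c "
from h import *
from workcell import bot
to(bot,[.539,.288,.06],174.3)
c=bot.get_calibration('wrist');print(proj(c,np.array([.539,.288,.096])))
cv2.imwrite('pics/w3.png',bot.read_camera('wrist')[:,:,::-1])"
```

```text
t 5.85 pos [0.5441 0.2883 0.219 ] q [ 0.4476  0.1597  1.767  -0.0016  1.2041 -1.0069] F [ 0.2697  1.0626 -0.5681] w 0.08520782317932016
shift tool [ 0.0066 -0.0016  0.1589] rot deg [ 0.2512  0.5715 -0.9306]
[283.3128 191.6094]
```

View pics/w3.png

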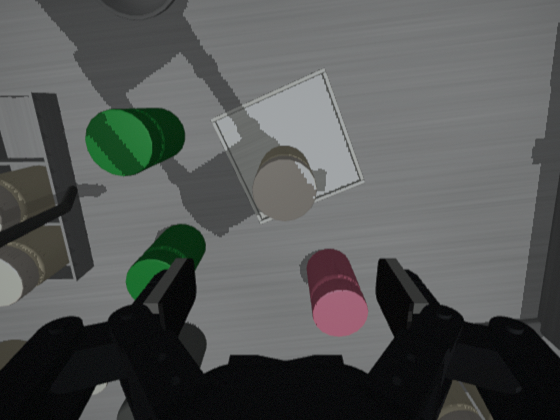

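```bash
python3 -c "
from h import *
from workcell import bot
c=bot.get_calibration('wrist')
g=cv2.medianBlur(cv2.imread('pics/w3.png',0),3)
print(g[140:226:2,285])
h=cv2.HoughCircles(g,cv2.HOUGH_GRADIENT_ALT,1.2,20,param1=80,param2=.5,minRadius=28,maxRadius=38);print(h)
for p in ((285,188),(285,185)): print(onz(c,p,.096))
cv2.imwrite('pics/w3c.png',cv2.resize(cv2.imread('pics/w3.png')[130:240,210:370],None,fx=5,fy=5,interpolation=cv2.INTER_CUBIC))
"
```

```text
[163 164 164  76  69  69  69  79  75  72 108 113 113 113 113 112 112 112
 112 112 111 111 111 111 111 110 110 110 110 110 110 109 109 110 109 109
 109 109 109 109 109 121 121]
[[[283.2    189.6     32.969 ]
  [118.8    139.2     33.5831]
  [158.4    277.2     32.5162]
  [ 60.     249.6     31.5048]]]
[0.5367 0.29   0.096 ]
[0.534  0.2903 0.096 ]
```

View pics/w3c.png

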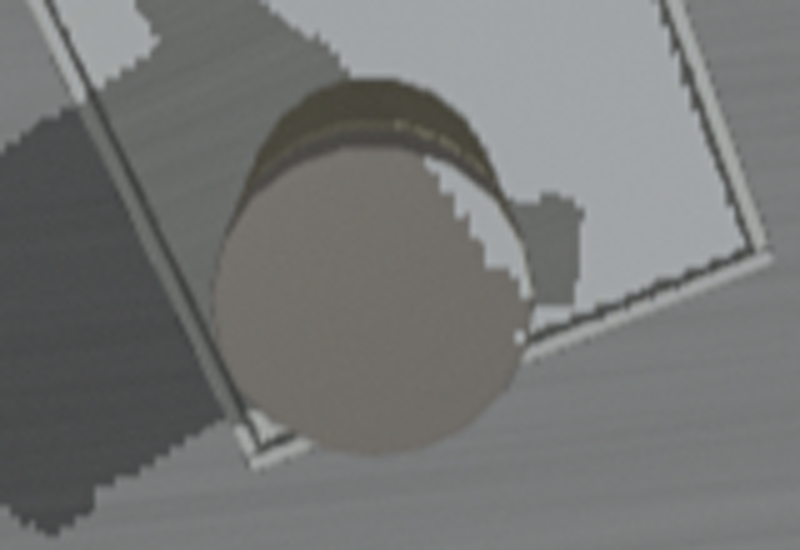

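Call:
arm_command(
  slide=[
    [0.006,-0.002,0.03],
    [0,0,0.04],
    [0,0,0.04],
    [0,0,0.03],
    [0,0,0],
    [0,0,0],
    [0,0,0],
    [0,0,0],
  ],
  angular=[
    [0.2,0.6,-0.9],
    [0,0,0],
    [0,0,0],
    [0,0,0],
    [0,0,0],
    [0,0,0],
    [0,0,0],
    [0,0,0],
  ],
  hand=[0.085,0.085,0.085,0.085,0.085,0.085,0.085,0.085],
)

```text
time: 6.7
tool_pos: [0.5511, 0.292, 0.0956]
tcp_rot: [0.159, 3.109, 0.026]
wrist_force: [-0.3, -0.4, -0.1]
width: 0.993
```

```bash
python3 -c "
from h import *
from workcell import bot
to(bot,[.5385,.288,.06],174.3)
"
```

```text
t 6.7 pos [0.5511 0.292  0.0956] q [ 0.4468  0.273   1.8741  0.0012  0.9616 -1.0223] F [-0.2725 -0.4461 -0.1199] w 0.08481561373089123
shift tool [ 0.0131 -0.0059  0.0352] rot deg [ 1.0289  1.5793 -0.1682]
```

Call:
arm_command(
  slide=[
    [0.013,-0.006,0],
    [0.0,0,0],
    [0,0,0],
    [0,0,0],
    [0,0,0.015],
    [0,0,0.015],
    [0,0,0],
    [0,0,0],
  ],
  angular=[
    [1,1.6,-0.2],
    [0,0,0],
    [0,0,0],
    [0,0,0],
    [0,0,0],
    [0,0,0],
    [0,0,0],
    [0,0,0],
  ],
  hand=[0.085,0.085,0.085,0.085,0.085,0.085,0.085,0.085],
)

```text
time: 7.5
tool_pos: [0.5431, 0.2898, 0.0696]
tcp_rot: [0.155, 3.126, 0.011]
wrist_force: [-0.1, 0.2, 0.1]
width: 0.993
```

```bash
python3 -c "
from h import *
from workcell import bot
to(bot,[.5385,.288,.06],174.3)
"
```

```text
t 7.5 pos [0.5431 0.2898 0.0696] q [ 0.4495  0.3003  1.8937  0.0006  0.9339 -1.0225] F [-0.0823  0.2415  0.0638] w 0.08483199509544093
shift tool [ 0.0045 -0.0024  0.0096] rot deg [0.4343 0.6588 0.0194]
```

Call:
arm_command(
  slide=[
    [0.005,-0.003,0.005],
    [0.001,-0.001,0.005],
    [0,0,0],
    [0,0,0],
    [0,0,0],
    [0,0,0],
    [0,0,0],
    [0,0,0],
  ],
  angular=[
    [0.5,0.7,0],
    [0,0.2,0],
    [0,0,0],
    [0,0,0],
    [0,0,0],
    [0,0,0],
    [0,0,0],
    [0,0,0],
  ],
  hand=[0.085,0.085,0.04,0.04,0.04,0.04,0.04,0.04],
  squeeze=35,
)

```text
time: 8.3
tool_pos: [0.5357, 0.286, 0.0579]
tcp_rot: [-0.155, -3.131, 0.003]
wrist_force: [-0.8, 0.2, -0.7]
width: 0.648
```

```bash
python3 -c "
from h import *
from workcell import bot
to(bot,[.5385,.288,.06],174.3)
"
```

```text
t 8.3 pos [0.5357 0.286  0.0579] q [ 0.4486  0.3126  1.9028  0.0017  0.9334 -1.024 ] F [-0.8409  0.1862 -0.6605] w 0.055366603048033716
shift tool [-0.0026  0.0023 -0.0021] rot deg [-0.1474 -0.3951  0.0131]
```

Call:
arm_command(
  slide=[
    [0,0,-0.01],
    [0,0,-0.02],
    [0,0,-0.03],
    [0,0,-0.03],
    [0,0,-0.03],
    [0,0,-0.03],
    [0,0,-0.02],
    [0,0,0],
  ],
  angular=[
    [0,-0.4,0],
    [0,0,0],
    [0,0,0],
    [0,0,0],
    [0,0,0],
    [0,0,0],
    [0,0,0],
    [0,0,0],
  ],
  hand=[0.04,0.04,0.04,0.04,0.04,0.04,0.04,0.04],
)

```text
time: 9.1
tool_pos: [0.5342, 0.2858, 0.2375]
tcp_rot: [0.156, 3.137, -0.006]
wrist_force: [0.6, 0.1, -1.2]
width: 0.648
```

```bash
python3 -c "
from h import *
from workcell import bot
to(bot,[.46,.0165,.2],174.3)
c=bot.get_calibration('wrist');
cv2.imwrite('pics/w4.png',bot.read_camera('wrist')[:,:,::-1])"
```

```text
t 9.1 pos [0.5342 0.2858 0.2375] q [ 0.4522  0.1363  1.759  -0.0039  1.2473 -1.0179] F [ 0.5937  0.1162 -1.1763] w 0.05538073955940305
shift tool [ 0.0472 -0.2752  0.0385] rot deg [-0.2112  0.0613  0.0072]
```

View pics/w4.png

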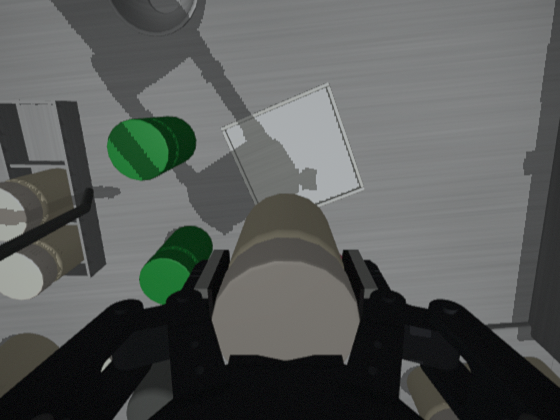

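Call:
arm_command(
  slide=[
    [0.03,-0.03,0],
    [0.017,-0.045,0],
    [0,-0.049,0],
    [0,-0.049,0],
    [0,-0.045,0],
    [0,-0.035,0],
    [0,-0.015,0],
    [0,0,0],
  ],
  angular=[
    [0,0,0],
    [0,0,0],
    [0,0,0],
    [0,0,0],
    [0,0,0],
    [0,0,0],
    [0,0,0],
    [0,0,0],
  ],
  hand=[0.04,0.04,0.04,0.04,0.04,0.04,0.04,0.04],
)

```text
time: 9.95
tool_pos: [0.4491, 0.015, 0.222]
tcp_rot: [-0.149, -3.117, 0.016]
wrist_force: [0.2, -0.4, -2.1]
width: 0.651
```

```bash
python3 -c "
from h import *
from workcell import bot
to(bot,[.46,.0163,.2],174.3)
c=bot.get_calibration('wrist');
cv2.imwrite('pics/w5.png',bot.read_camera('wrist')[:,:,::-1])
cv2.imwrite('pics/t5.png',cv2.resize(bot.read_camera('top')[150:280,200:340,::-1],None,fx=4,fy=4,interpolation=cv2.INTER_CUBIC))"
```

```text
t 9.95 pos [0.4491 0.015  0.222 ] q [-0.015  -0.1468  2.07   -0.01    1.2397 -1.4872] F [ 0.1625 -0.3679 -2.0671] w 0.05562700988801505
shift tool [-0.0112  0.0026  0.0217] rot deg [-0.6425 -1.1696  0.2441]
```

View pics/w5.png

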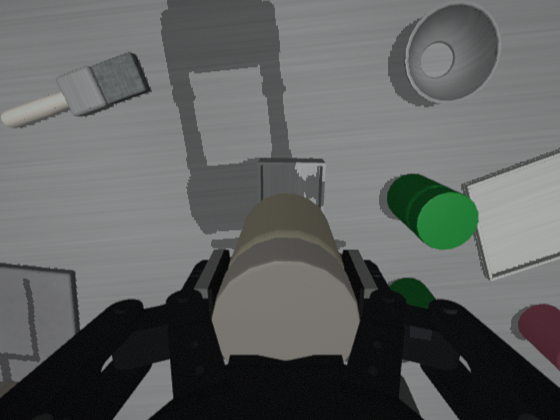

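View pics/t5.png

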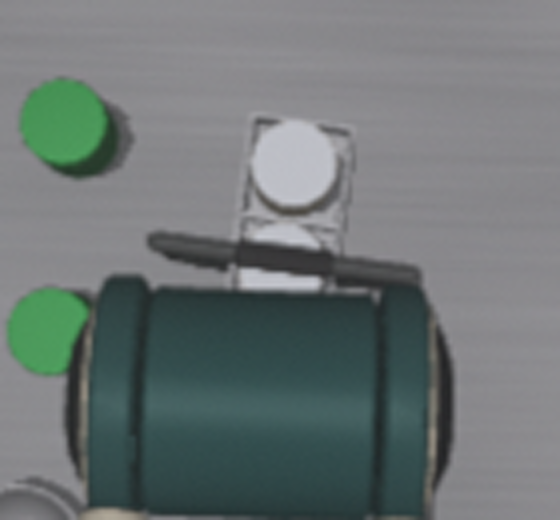

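```bash
python3 -c "
from h import *
from workcell import bot
c=bot.get_calibration('wrist')
g=cv2.imread('pics/w5.png')
cv2.imwrite('pics/w5c.png',cv2.resize(g[145:215,240:345],None,fx=7,fy=7,interpolation=cv2.INTER_CUBIC))
a=onz(c,(260.5,158.5),.035);b=onz(c,(324,158.5),.035);print(a,b,np.linalg.norm(a-b),(a+b)/2)
d=(b-a);m=(a+b)/2;n=np.array([d[1],-d[0],0])/np.linalg.norm(d);print(n,np.degrees(np.arctan2(n[1],n[0])),'near cell',m+n*.0355, 'origin',m+n*.1035)
"
```

```text
[ 0.419  -0.0078  0.035 ] [0.425  0.0576 0.035 ] 0.06570148654948245 [0.422  0.0249 0.035 ]
[ 0.9957 -0.0923  0.    ] -5.293439678537053 near cell [0.4574 0.0216 0.035 ] origin [0.5251 0.0154 0.035 ]
```

View pics/w5c.png

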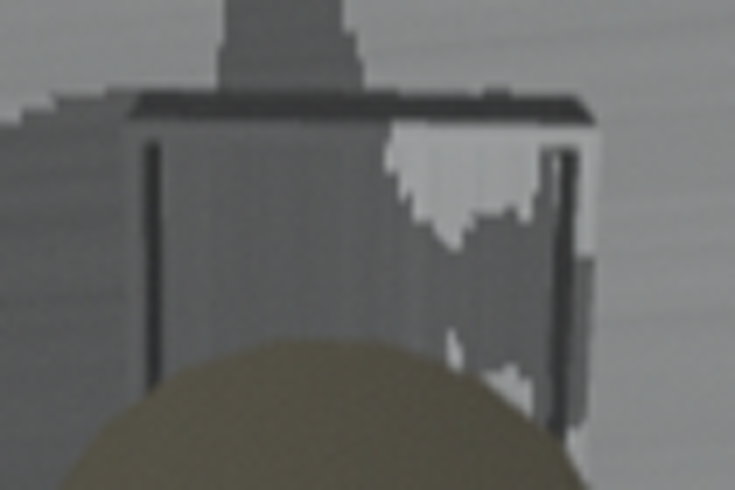

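```bash
python3 -c "
from h import *
from workcell import bot
c=bot.get_calibration('wrist')
f=lambda u,v:((u+.5)/7-.5+240,(v+.5)/7-.5+145)
for z,p,q in((.035,(126,122),(599,122)),(0,(132,118),(597,118)),(.003,(150,90),(570,90))):
  a=onz(c,f(*p),z);b=onz(c,f(*q),z)
  d=(b-a);m=(a+b)/2;n=np.array([d[1],-d[0],0])/np.linalg.norm(d);print(z,np.linalg.norm(d),np.degrees(np.arctan2(n[1],n[0])),'near cell',m+n*.0355, 'origin',m+n*.1035)
print(c['R'],-c['R'].T@c['t'])
"
```

```text
0.035 0.0701344117293515 -5.287495937527232 near cell [0.4609 0.0204 0.035 ] origin [0.5286 0.0141 0.035 ]
0 0.0763877964887427 -5.288468859549126 near cell [0.4655 0.0206 0.    ] origin [0.5332 0.0144 0.    ]
0.003 0.06817795048930955 -5.295251855122222 near cell [0.4604 0.0203 0.003 ] origin [0.5281 0.014  0.003 ]
[[ 0.0935  0.9956 -0.0092]
 [ 0.9574 -0.0874  0.2752]
 [ 0.2732 -0.0346 -0.9613]] [0.3773 0.0251 0.3576]
```

Call:
arm_command(
  slide=[
    [-0.005,0.002,0.01],
    [-0.004,0.002,0.02],
    [0,0,0.02],
    [0,0,0.01],
    [0,0,0],
    [0,0,0],
    [0,0,0],
    [0,0,0],
  ],
  angular=[
    [-0.6,-1.2,0.2],
    [0,0,0],
    [0,0,0],
    [0,0,0],
    [0,0,0],
    [0,0,0],
    [0,0,0],
    [0,0,0],
  ],
  hand=[0.04,0.04,0.04,0.04,0.04,0.04,0.04,0.04],
)

```text
time: 10.85
tool_pos: [0.4602, 0.0271, 0.16]
tcp_rot: [0.139, 3.137, 0.006]
wrist_force: [0.0, 0.2, -1.1]
width: 0.652
```

```bash
python3 -c "
from h import *
from workcell import bot
to(bot,[.4587,.0185,.15],174.5)
np.save('c6.npy',bot.get_calibration('wrist'),allow_pickle=True)
g=bot.read_camera('wrist')[:,:,::-1]
cv2.imwrite('pics/w6.png',g)
cv2.imwrite('pics/w6c.png',cv2.resize(g[130:220,230:360],None,fx=6,fy=6,interpolation=cv2.INTER_CUBIC))
to(bot,[.4587,.0185,.15],174.5)
"
```

```text
t 10.85 pos [0.4602 0.0271 0.16  ] q [ 0.0023 -0.0823  2.1323  0.0039  1.0897 -1.4814] F [ 0.0099  0.2388 -1.0703] w 0.055660154404834385
shift tool [ 0.0008 -0.0088  0.01  ] rot deg [0.2075 0.0848 0.41  ]
t 10.9 pos [0.4604 0.0271 0.1602] q [ 0.0022 -0.0824  2.1322  0.0039  1.0896 -1.4814] F [ 0.6163  0.4953 -1.0886] w 0.05537455676990872
shift tool [ 0.001  -0.0087  0.0102] rot deg [0.2099 0.1094 0.4031]
```

View pics/w6c.png

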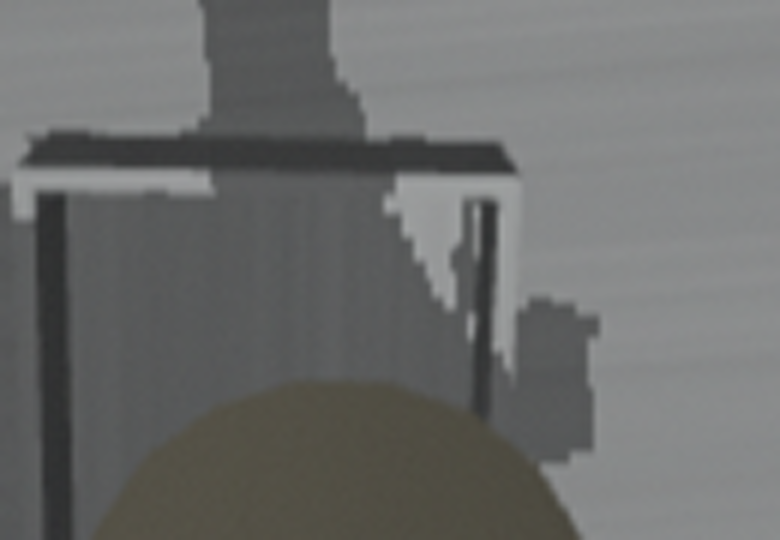

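View pics/w6.png

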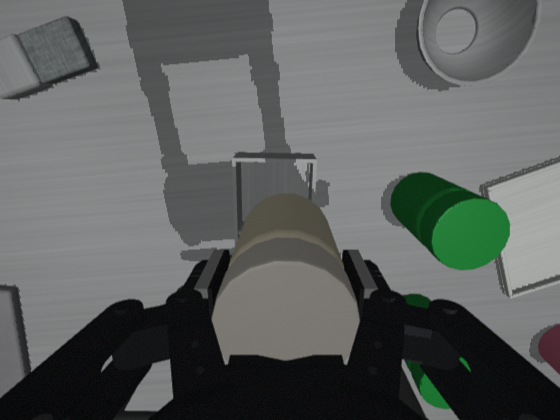

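```bash
python3 -c "
from h import *
c=np.load('c6.npy',allow_pickle=True).item()
f=lambda u,v:((u+.5)/6-.5+230,(v+.5)/6-.5+130)
for z,p,q in((.035,(14,167),(519,174)),(.035,(36,193),(497,199)),(.0,(24,137),(502,143))):
  a=onz(c,f(*p),z);b=onz(c,f(*q),z)
  d=(b-a);m=(a+b)/2;n=np.array([d[1],-d[0],0])/np.linalg.norm(d);print(z,np.linalg.norm(d),np.degrees(np.arctan2(n[1],n[0])),'near cell',m+n*.0355, 'origin',m+n*.1035)
"
```

```text
0.035 0.07005733661745848 -5.949007307384807 near cell [0.4604 0.0179 0.035 ] origin [0.5281 0.0109 0.035 ]
0.035 0.06421312827062645 -5.9070010317553425 near cell [0.464  0.0176 0.035 ] origin [0.5316 0.0106 0.035 ]
0.0 0.07491326940874002 -5.866145135626502 near cell [0.461  0.0163 0.    ] origin [0.5287 0.0093 0.    ]
```

Call:
arm_command(
  slide=[
    [0,-0.005,0.01],
    [0,-0.005,0.02],
    [0,0,0.02],
    [0,0,0.01],
    [0,0,0],
    [0,0,0],
    [0,0,0],
    [0,0,0],
  ],
  angular=[
    [0.2,0.1,0.7],
    [0,0,0],
    [0,0,0],
    [0,0,0],
    [0,0,0],
    [0,0,0],
    [0,0,0],
    [0,0,0],
  ],
  hand=[0.04,0.04,0.04,0.04,0.04,0.04,0.04,0.04],
)

```text
time: 11.7
tool_pos: [0.4629, 0.0151, 0.101]
tcp_rot: [0.164, 3.129, -0.001]
wrist_force: [0.6, 0.4, -1.8]
width: 0.651
```

```bash
python3 -c "
from h import *
from workcell import bot
to(bot,[.459,.0175,.1],174.2)
"
```

```text
t 11.7 pos [0.4629 0.0151 0.101 ] q [-0.0204 -0.0102  2.1858 -0.0013  0.958  -1.4855] F [ 0.5732  0.3512 -1.8217] w 0.0555800421816381
shift tool [0.0041 0.002  0.001 ] rot deg [-0.0215  0.4635 -0.2144]
```

Call:
arm_command(
  slide=[
    [0.004,0.0015,0],
    [0,0,0],
    [0,0,0],
    [0,0,0],
    [0,0,0],
    [0,0,0],
    [0,0,0],
    [0,0,0],
  ],
  angular=[
    [0,0.5,-0.2],
    [0,0,0],
    [0,0,0],
    [0,0,0],
    [0,0,0],
    [0,0,0],
    [0,0,0],
    [0,0,0],
  ],
  hand=[0.04,0.04,0.04,0.04,0.04,0.04,0.04,0.04],
)

```text
time: 12.5
tool_pos: [0.4603, 0.0174, 0.1031]
tcp_rot: [0.158, 3.135, -0.0]
wrist_force: [-0.6, -1.2, -1.4]
width: 0.65
```

```bash
python3 -c "
from h import *
from workcell import bot
to(bot,[.459,.0175,.1],174.2)
np.save('c7.npy',bot.get_calibration('wrist'),allow_pickle=True)
g=bot.read_camera('wrist')[:,:,::-1]
cv2.imwrite('pics/w7c.png',cv2.resize(g[100:260,200:360],None,fx=3.7,fy=3.7,interpolation=cv2.INTER_CUBIC))
"
```

```text
t 12.5 pos [0.4603 0.0174 0.1031] q [-0.0161 -0.0143  2.1854 -0.0003  0.9679 -1.4861] F [-0.6009 -1.1515 -1.3926] w 0.05547147900959913
shift tool [ 0.0013 -0.      0.0031] rot deg [-0.0034  0.1494  0.0336]
```

View pics/w7c.png

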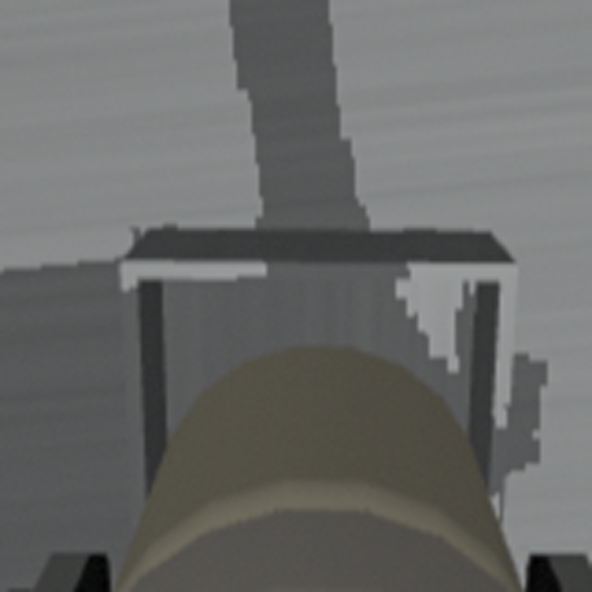

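```bash
python3 -c "
from h import *
c=np.load('c7.npy',allow_pickle=True).item()
f=lambda u,v:((u+.5)/3.7-.5+200,(v+.5)/3.7-.5+100)
for z,p,q in((.035,(121,262),(516,262)),(.035,(138,281),(499,281)),(.0,(131,229),(492,233))):
  a=onz(c,f(*p),z);b=onz(c,f(*q),z)
  d=(b-a);m=(a+b)/2;n=np.array([d[1],-d[0],0])/np.linalg.norm(d);print(z,np.linalg.norm(d),np.degrees(np.arctan2(n[1],n[0])),'near cell',m+n*.0355, 'origin',m+n*.1035)
print('jar near bottom edge',onz(c,f(320,345),.049)+np.array([.028,-.0028,0]))
"
```

```text
0.035 0.07014921873972048 -5.800080230907293 near cell [0.4606 0.0179 0.035 ] origin [0.5282 0.011  0.035 ]
0.035 0.06443132046434381 -5.800884872512437 near cell [0.464  0.0175 0.035 ] origin [0.5317 0.0106 0.035 ]
0.0 0.07462807080549669 -6.4375886343504956 near cell [0.4609 0.016  0.    ] origin [0.5285 0.0084 0.    ]
jar near bottom edge [0.4647 0.0177 0.049 ]
```

Call:
arm_command(
  slide=[
    [0.003,0,0],
    [0,0,0.008],
    [0.001,0,0.008],
    [0,0,0.008],
    [0.001,0,0.008],
    [0,0,0],
    [0,0,0],
    [0,0,0],
  ],
  angular=[
    [0,0.2,0],
    [0,0,0],
    [0,0.1,0],
    [0,0.1,0],
    [0,0.1,0],
    [0,0,0],
    [0,0,0],
    [0,0,0],
  ],
  hand=[0.04,0.04,0.04,0.04,0.04,0.04,0.04,0.04],
)

```text
time: 13.35
tool_pos: [0.4536, 0.0179, 0.0668]
tcp_rot: [-0.158, -3.128, -0.0]
wrist_force: [-0.6, 0.2, -1.1]
width: 0.648
```

```bash
python3 -c "
from h import *
from workcell import bot
to(bot,[.4575,.0175,.057],174.2)
"
```

```text
t 13.35 pos [0.4536 0.0179 0.0668] q [-0.0158  0.0334  2.2172  0.0007  0.9007 -1.4863] F [-0.6305  0.1865 -1.0626] w 0.055351933189078044
shift tool [-0.004  -0.      0.0098] rot deg [-0.0169 -0.56    0.0259]
```

Call:
arm_command(
  slide=[
    [-0.003,0,0],
    [0,0,0.004],
    [0,0,0.004],
    [0,0,0],
    [0,0,0],
    [0,0,0],
    [0,0,0],
    [0,0,0],
  ],
  angular=[
    [0,-0.5,0],
    [0,0,0],
    [0,0,0],
    [0,0,0],
    [0,0,0],
    [0,0,0],
    [0,0,0],
    [0,0,0],
  ],
  hand=[0.04,0.04,0.04,0.04,0.04,0.04,0.04,0.04],
)

```text
time: 14.15
tool_pos: [0.458, 0.0176, 0.0592]
tcp_rot: [0.158, 3.135, -0.0]
wrist_force: [-0.5, -0.9, -1.9]
width: 0.645
```

```bash
python3 -c "
from h import *
from workcell import bot
to(bot,[.4575,.0175,.057],174.2)
"
```

```text
t 14.15 pos [0.458  0.0176 0.0592] q [-0.0158  0.0459  2.2214 -0.0004  0.872  -1.4856] F [-0.4853 -0.8723 -1.9325] w 0.05509785597125246
shift tool [ 0.0005 -0.0001  0.0022] rot deg [-0.0067  0.129   0.0287]
```

Call:
arm_command(
  slide=[
    [0,0,0.0015],
    [0,0,0.0015],
    [0,0,0],
    [0,0,0],
    [0,0,0],
    [0,0,0],
    [0,0,0],
    [0,0,0],
  ],
  angular=[
    [0,0.1,0],
    [0,0,0],
    [0,0,0],
    [0,0,0],
    [0,0,0],
    [0,0,0],
    [0,0,0],
    [0,0,0],
  ],
  hand=[0.04,0.04,0.04,0.04,0.04,0.04,0.04,0.04],
)

```text
time: 14.95
tool_pos: [0.4588, 0.0175, 0.0569]
tcp_rot: [0.158, 3.136, -0.0]
wrist_force: [0.1, -0.4, 0.5]
width: 0.645
```

```bash
python3 -c "
from h import *
from workcell import bot
to(bot,[.4575,.0175,.057],174.2)
"
```

```text
t 14.95 pos [0.4588 0.0175 0.0569] q [-0.016   0.0513  2.221  -0.0002  0.8675 -1.4859] F [ 0.114  -0.3631  0.5364] w 0.05508097848422986
shift tool [ 0.0012 -0.0001 -0.0001] rot deg [-0.0015  0.0965  0.027 ]
```

Call:
arm_command(
  slide=[
    [0,0,0],
    [0,0,0],
    [0,0,0],
    [0,0,0],
    [0,0,0],
    [0,0,-0.01],
    [0,0,-0.03],
    [0,0,-0.03],
  ],
  angular=[
    [0,0,0],
    [0,0,0],
    [0,0,0],
    [0,0,0],
    [0,0,0],
    [0,0,0],
    [0,0,0],
    [0,0,0],
  ],
  hand=[0.085,0.085,0.085,0.085,0.085,0.085,0.085,0.085],
)

```text
time: 15.75
tool_pos: [0.4548, 0.0176, 0.1253]
tcp_rot: [-0.158, -3.129, 0.001]
wrist_force: [0.8, 0.1, 0.4]
width: 0.995
```

```bash
python3 -c "
from h import *
from workcell import bot
to(bot,[.4575,.0175,.25],174.2)
"
```

```text
t 15.75 pos [0.4548 0.0176 0.1253] q [-0.016  -0.047   2.1702 -0.0002  1.0267 -1.4859] F [0.8404 0.1289 0.3864] w 0.08496616897601826
shift tool [-0.0017  0.0001 -0.1247] rot deg [-0.0478 -0.4673  0.0243]
```

Call:
arm_command(
  slide=[
    [0,0,-0.04],
    [0,0,-0.04],
    [0,0,-0.03],
    [0,0,-0.005],
    [0,0,0],
    [0,0,0],
    [0,0,0],
    [0,0,0],
  ],
  angular=[
    [0,0,0],
    [0,0,0],
    [0,0,8.5],
    [0,0,8.5],
    [0,0,8.5],
    [0,0,8.5],
    [0,0,8.5],
    [0,0,8.5],
  ],
  hand=[0.085,0.085,0.085,0.085,0.085,0.085,0.085,0.085],
)

```text
time: 16.55
tool_pos: [0.4587, 0.0176, 0.2593]
tcp_rot: [1.509, 2.745, 0.007]
wrist_force: [0.7, 0.3, -0.5]
width: 0.997
```

Call:
arm_command(
  slide=[
    [0,0,0],
    [0,0,0],
    [0,0,0],
    [0,0,0],
    [0,0,0],
    [0,0,0],
    [0,0,0],
    [0,0,0],
  ],
  angular=[
    [0,0,8.5],
    [0,0,8.5],
    [0,0,8.5],
    [0,0,8.5],
    [0,0,4],
    [0,0,0],
    [0,0,0],
    [0,0,0],
  ],
  hand=[0.085,0.085,0.085,0.085,0.085,0.085,0.085,0.085],
)

```text
time: 17.35
tool_pos: [0.4582, 0.0176, 0.2654]
tcp_rot: [2.328, 2.093, 0.018]
wrist_force: [-0.3, -0.2, 0.7]
width: 0.997
```

```bash
python3 -c "
from h import *
from workcell import bot
to(bot,[.530,.0105,.25],84.2)
c=bot.get_calibration('wrist');np.save('c8.npy',c,allow_pickle=True)
print(proj(c,np.array([.530,.0105,.193])))
g=bot.read_camera('wrist')[:,:,::-1]
cv2.imwrite('pics/w8.png',g)
"
```

```text
t 17.35 pos [0.4582 0.0176 0.2654] q [-0.0158 -0.1838  2.0204 -0.0001  1.2889  0.09  ] F [-0.2939 -0.221   0.6564] w 0.08511361614264293
shift tool [0.0005 0.0719 0.0166] rot deg [ 0.9179 -0.0767 -0.2622]
[386.0126 218.1929]
```

View pics/w8.png

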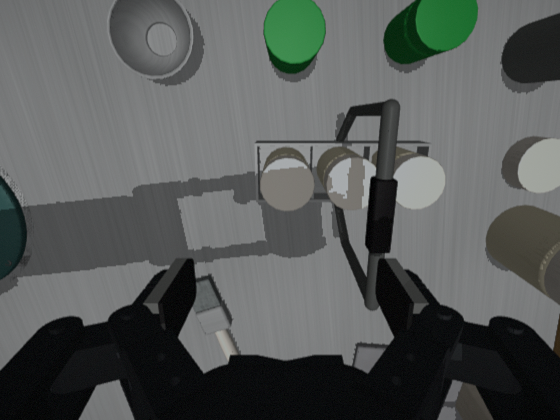

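```bash
python3 -c "
from h import *
c=np.load('c8.npy',allow_pickle=True).item()
g=cv2.imread('pics/w8.png').max(2)
m=(g<32).astype(np.uint8);m[:, :350]=0;m[:,420:]=0;m[:150]=0;m[262:]=0
n,l,st,ce=cv2.connectedComponentsWithStats(m)
for i in range(1,n):
  if st[i,4]>100:print(st[i],ce[i])
for p in((371.5,178),(396,180),(366,250),(390,252)):print(p,onz(c,p,.193))
for p in((389,103),(371,303)): print(onz(c,p,.191))
cv2.imwrite('pics/w8c.png',cv2.resize(cv2.imread('pics/w8.png')[90:320,330:430],None,fx=2.6,fy=2.6,interpolation=cv2.INTER_CUBIC))
"
```

```text
[ 366  177   31   78 1857] [380.2132 214.8094]
(371.5, 178) [0.5205 0.0408 0.193 ]
(396, 180) [0.5371 0.0375 0.193 ]
(366, 250) [ 0.5151 -0.0127  0.193 ]
(390, 252) [ 0.5326 -0.0163  0.193 ]
[0.5334 0.0882 0.191 ]
[ 0.5181 -0.0596  0.191 ]
```

View pics/w8c.png

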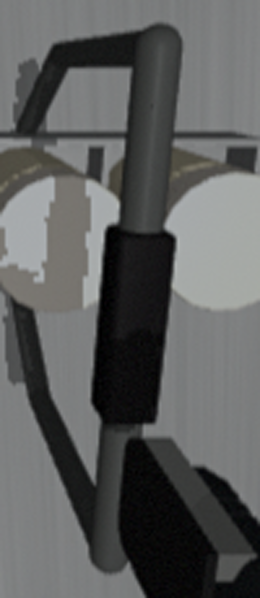

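Call:
arm_command(
  slide=[
    [0,0.03,0],
    [0,0.036,0],
    [0,0.004,0],
    [0,0,0],
    [0,0,0],
    [0,0,0],
    [0,0,0],
    [0,0,0],
  ],
  angular=[
    [0.9,0,-0.3],
    [0,0,0],
    [0,0,0],
    [0,0,0],
    [0,0,0],
    [0,0,0],
    [0,0,0],
    [0,0,0],
  ],
  hand=[0.085,0.085,0.085,0.085,0.085,0.085,0.085,0.085],
)

```text
time: 18.2
tool_pos: [0.5258, 0.0108, 0.2654]
tcp_rot: [-2.323, -2.11, 0.002]
wrist_force: [0.0, -0.4, 0.5]
width: 0.996
```

```bash
python3 -c "
from h import *
from workcell import bot
to(bot,[.529,.011,.174],84.2)
c=bot.get_calibration('wrist');np.save('c9.npy',c,allow_pickle=True)
g=bot.read_camera('wrist')[:,:,::-1]
cv2.imwrite('pics/w9.png',g)
for X in((.529,.011,.193),):print(proj(c,np.array(X)))
"
```

```text
t 18.2 pos [0.5258 0.0108 0.2654] q [-0.0279 -0.0336  1.8855  0.0016  1.2929  0.0677] F [ 0.0381 -0.3742  0.4846] w 0.0850397383706545
shift tool [0.0004 0.0034 0.0914] rot deg [-0.188  -0.0747  0.2959]
[290.4362 218.7056]
```

View pics/w9.png

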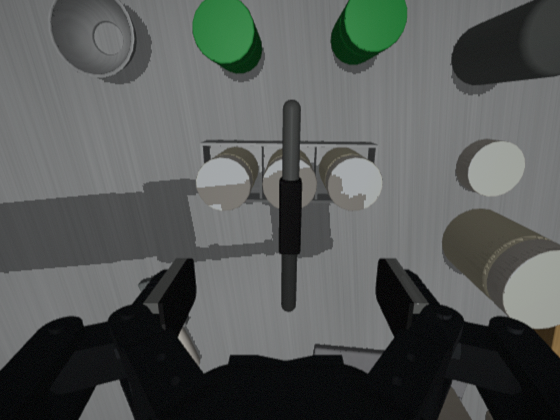

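Call:
arm_command(
  slide=[
    [0,0.003,0.015],
    [0,0,0.02],
    [0,0,0.02],
    [0,0,0.01],
    [0,0,0],
    [0,0,0],
    [0,0,0],
    [0,0,0],
  ],
  angular=[
    [-0.2,0,0.3],
    [0,0,0],
    [0,0,0],
    [0,0,0],
    [0,0,0],
    [0,0,0],
    [0,0,0],
    [0,0,0],
  ],
  hand=[0.085,0.085,0.085,0.085,0.085,0.085,0.085,0.085],
)

```text
time: 19.05
tool_pos: [0.5301, 0.0108, 0.2033]
tcp_rot: [2.327, 2.103, 0.011]
wrist_force: [-0.9, -0.4, -0.3]
width: 0.995
```

```bash
python3 -c "
from h import *
from workcell import bot
to(bot,[.529,.011,.174],84.2)
"
```

```text
t 19.05 pos [0.5301 0.0108 0.2033] q [-0.0275  0.0106  1.9583  0.0015  1.1643  0.0729] F [-0.8919 -0.4254 -0.2518] w 0.08500062518248029
shift tool [ 0.0001 -0.0014  0.0293] rot deg [ 0.4736 -0.1125  0.0136]
```

Call:
arm_command(
  slide=[
    [0,-0.001,0.01],
    [0,0,0.01],
    [0,0,0.007],
    [0,0,0],
    [0,0,0],
    [0,0,0],
    [0,0,0],
    [0,0,0],
  ],
  angular=[
    [0.4,0,0],
    [0.1,0,0],
    [0,0,0],
    [0,0,0],
    [0,0,0],
    [0,0,0],
    [0,0,0],
    [0,0,0],
  ],
  hand=[0.085,0.085,0.085,0.085,0.085,0.085,0.085,0.085],
)

```text
time: 19.85
tool_pos: [0.5301, 0.0109, 0.1751]
tcp_rot: [-2.33, -2.106, -0.003]
wrist_force: [-1.1, 0.8, 0.7]
width: 0.996
```

```bash
python3 -c "
from h import *
from workcell import bot
to(bot,[.529,.011,.174],84.2)
"
```

```text
t 19.85 pos [0.5301 0.0109 0.1751] q [-0.0278  0.0401  1.9828  0.0023  1.1178  0.0722] F [-1.0537  0.8232  0.7271] w 0.08504501568457333
shift tool [ 0.     -0.0011  0.0011] rot deg [ 0.0436 -0.1194  0.0149]
```

Tool is level and centred on the grip. I'll close first at low force, then firmly.

Call:
arm_command(
  slide=[
    [0,0,0],
    [0,0,0],
    [0,0,0],
    [0,0,0],
    [0,0,0],
    [0,0,0],
    [0,0,0],
    [0,0,0],
  ],
  angular=[
    [0,0,0],
    [0,0,0],
    [0,0,0],
    [0,0,0],
    [0,0,0],
    [0,0,0],
    [0,0,0],
    [0,0,0],
  ],
  hand=[0.06,0.04,0.025,0.015,0.01,0.005,0.005,0.005],
  squeeze=25,
)

```text
time: 20.65
tool_pos: [0.5298, 0.0108, 0.1754]
tcp_rot: [-2.33, -2.106, -0.003]
wrist_force: [-1.2, 0.5, 0.2]
width: 0.18
```

Call:
arm_command(
  slide=[
    [0,0,0],
    [0,0,0],
    [0,0,0],
    [0,0,0],
    [0,0,0],
    [0,0,0],
    [0,0,0],
    [0,0,0],
  ],
  angular=[
    [0,0,0],
    [0,0,0],
    [0,0,0],
    [0,0,0],
    [0,0,0],
    [0,0,0],
    [0,0,0],
    [0,0,0],
  ],
  hand=[0,0,0,0,0,0,0,0],
  squeeze=90,
)

```text
time: 21.45
tool_pos: [0.5298, 0.0107, 0.1755]
tcp_rot: [-2.33, -2.106, -0.003]
wrist_force: [-1.0, 0.2, -0.8]
width: 0.17
```

```bash
python3 -c "
from h import *
from workcell import bot
to(bot,[.529,.011,.174],84.2)
print(bot.read_state()['torque'])
"
```

```text
t 21.45 pos [0.5298 0.0107 0.1755] q [-0.0279  0.0392  1.9828  0.0019  1.1187  0.0723] F [-0.9793  0.1689 -0.802 ] w 0.01449350833074942
shift tool [ 0.0002 -0.0008  0.0015] rot deg [ 0.0404 -0.1028  0.0098]
[-0.0575 -0.0223 -0.0298]
```

Call:
arm_command(
  slide=[
    [0,0,-0.003],
    [0,0,-0.005],
    [0,0,-0.01],
    [0,0,-0.015],
    [0,0,-0.02],
    [0,0,-0.02],
    [0,0,-0.015],
    [0,0,-0.005],
  ],
  angular=[
    [0,0,0],
    [0,0,0],
    [0,0,0],
    [0,0,0],
    [0,0,0],
    [0,0,0],
    [0,0,0],
    [0,0,0],
  ],
  hand=[0,0,0,0,0,0,0,0],
)

```text
time: 22.25
tool_pos: [0.5241, 0.011, 0.266]
tcp_rot: [-2.321, -2.098, 0.016]
wrist_force: [0.9, -0.3, -6.5]
width: 0.17
```

```bash
python3 -c "
from h import *
from workcell import bot
to(bot,[.45,.011,.3105],84.2)
print(bot.read_state()['torque'])
cv2.imwrite('pics/w10.png',bot.read_camera('wrist')[:,:,::-1])
cv2.imwrite('pics/s10.png',bot.read_camera('scene')[:,:,::-1])
"
```

```text
t 22.25 pos [0.5241 0.011  0.266 ] q [-0.028  -0.0287  1.8796  0.0023  1.3066  0.0722] F [ 0.9177 -0.3132 -6.5424] w 0.014522206565107993
shift tool [-0.0074 -0.0745 -0.0433] rot deg [-0.9242 -0.0585  0.0244]
[-0.0145 -0.1838  0.0618]
```

View pics/w10.png

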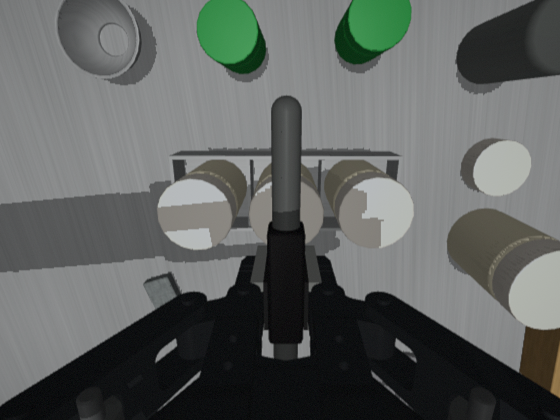

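View pics/s10.png

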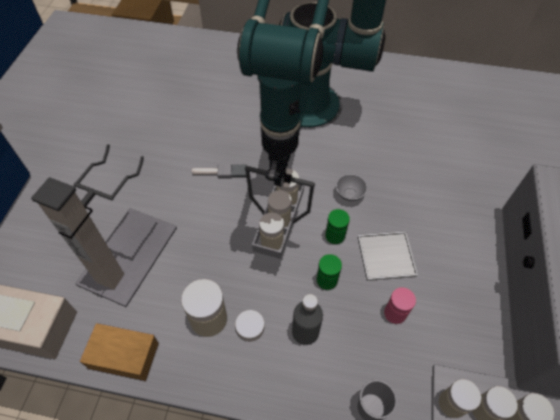

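Call:
arm_command(
  slide=[
    [0,-0.01,-0.01],
    [-0.01,-0.015,-0.012],
    [-0.02,-0.01,-0.01],
    [-0.03,-0.003,-0.008],
    [-0.035,-0.003,-0.003],
    [-0.035,0,0],
    [-0.035,0,0],
    [-0.035,0,0],
  ],
  angular=[
    [-0.9,0,0],
    [0,0,0],
    [0,0,0],
    [0,0,0],
    [0,0,0],
    [0,0,0],
    [0,0,0],
    [0,0,0],
  ],
  hand=[0,0,0,0,0,0,0,0],
)

```text
time: 23.15
tool_pos: [0.4561, -0.1836, 0.2979]
tcp_rot: [-2.308, -2.105, 0.011]
wrist_force: [1.3, -0.3, -6.9]
width: 0.17
```

```bash
python3 -c "
from h import *
from workcell import bot
to(bot,[.455,-.327,.3105],79.1)
"
```

```text
t 23.15 pos [ 0.4561 -0.1836  0.2979] q [-0.4337 -0.108   1.8958  0.0005  1.3728 -0.342 ] F [ 1.3469 -0.3307 -6.93  ] w 0.014557499037731137
shift tool [-0.1428  0.0118 -0.0138] rot deg [-1.0317 -0.3398  5.6384]
```

Call:
arm_command(
  slide=[
    [-0.034,0.002,-0.005],
    [-0.03,0.002,-0.005],
    [-0.025,0.003,-0.003],
    [-0.018,0.002,-0.002],
    [-0.01,0,0],
    [-0.003,0,0],
    [0,0,0],
    [0,0,0],
  ],
  angular=[
    [-0.5,-0.2,1.2],
    [-0.5,-0.1,1.2],
    [0,0,1.2],
    [0,0,1.2],
    [0,0,0.8],
    [0,0,0],
    [0,0,0],
    [0,0,0],
  ],
  hand=[0,0,0,0,0,0,0,0],
)

```text
time: 23.95
tool_pos: [0.4431, -0.3098, 0.3009]
tcp_rot: [-2.417, -1.979, 0.009]
wrist_force: [-0.6, 0.0, -7.2]
width: 0.167
```

```bash
python3 -c "
from h import *
from workcell import bot
to(bot,[.455,-.327,.3105],79.1)
print(bot.read_state()['torque'])
for n in('wrist','scene','top'): 
  np.save('c11%s.npy'%n,bot.get_calibration(n),allow_pickle=True)
  cv2.imwrite('pics/%s11.png'%n,bot.read_camera(n)[:,:,::-1])
s=cv2.imread('pics/scene11.png')[110:270,40:240];t=cv2.imread('pics/top11.png')[90:290,320:520]
cv2.imwrite('pics/s11c.png',cv2.resize(s,None,fx=3.7,fy=3.7,interpolation=cv2.INTER_CUBIC))
cv2.imwrite('pics/t11c.png',cv2.resize(t,None,fx=3,fy=3,interpolation=cv2.INTER_CUBIC))
"
```

```text
t 23.95 pos [ 0.4431 -0.3098  0.3009] q [-0.6551 -0.0121  1.7999 -0.0018  1.3725 -0.4559] F [-0.5939  0.0052 -7.1707] w 0.014241195860698554
shift tool [-0.0145  0.0149 -0.01  ] rot deg [-1.0045 -0.3861 -0.4918]
[ 0.0303 -0.0944  0.0176]
```

View pics/wrist11.png

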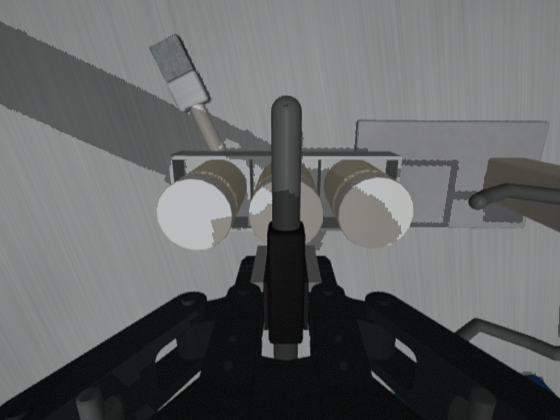

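View pics/s11c.png

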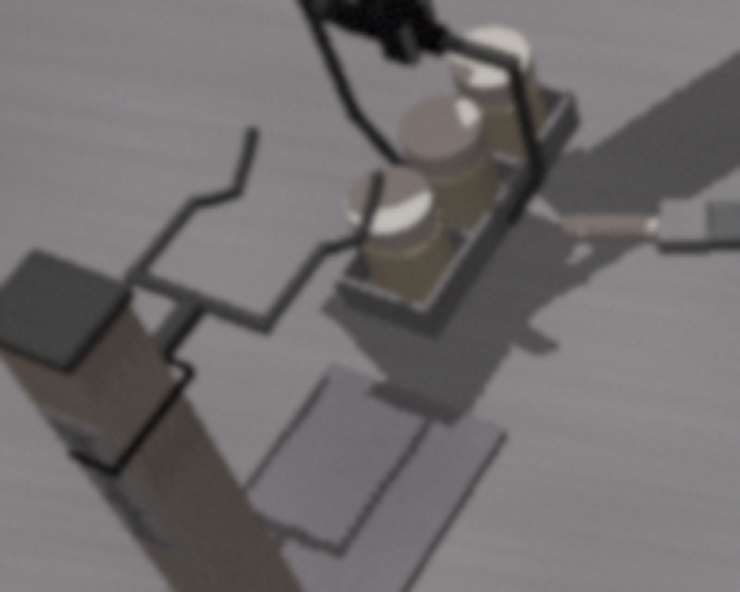

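View pics/t11c.png

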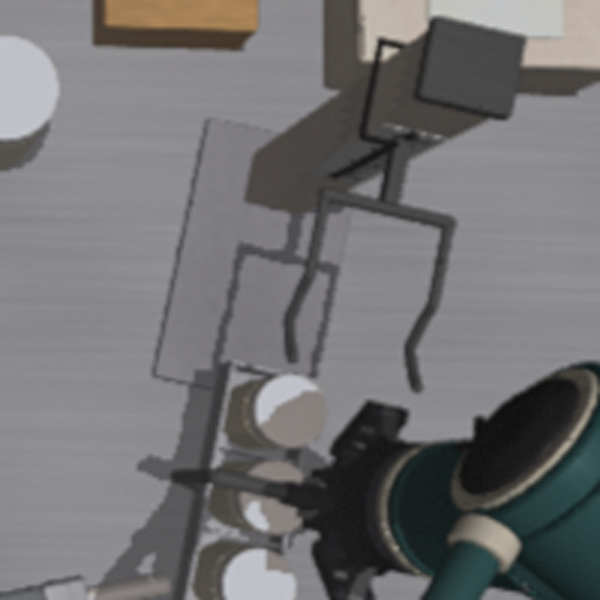

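```bash
python3 -c "
from h import *
c=np.load('c11wrist.npy',allow_pickle=True).item()
X=np.array([.4431,-.3098,.3009]);R=Ro.from_rotvec([-2.417,-1.979,.009])
tl=lambda p:R.inv().apply(p-X)
zb=.3104
print('tip proj',proj(c,np.array([.5418,-.2982,.287])),proj(c,np.array([.5418,-.2982,.291])))
for z in(.283,.287,.291):print('tip',onz(c,(479,202),z))
print('bar end outer (tool)',tl(onz(c,(286,97),zb)))
for v in(226,343):print('grip edge',tl(onz(c,(286,v),zb+.008)))
print('rim corners tool',tl(onz(c,(171,155),zb-.15)),tl(onz(c,(401,155),zb-.15)))
"
```

```text
tip proj [478.4988 202.5394] [483.297  204.9405]
tip [ 0.5443 -0.2996  0.283 ]
tip [ 0.542 -0.298  0.287]
tip [ 0.5398 -0.2963  0.291 ]
bar end outer (tool) [ 0.0793  0.0002 -0.009 ]
grip edge [ 0.0301  0.0002 -0.0173]
grip edge [-0.0266  0.0001 -0.0177]
rim corners tool [ 0.0349 -0.1018  0.1425] [0.0353 0.1008 0.139 ]
```

Call:
arm_command(
  slide=[
    [-0.005,0.004,-0.006],
    [-0.006,0.005,-0.004],
    [-0.003,0.005,-0.002],
    [0,0,0],
    [0,0,0],
    [0,0,0],
    [0,0,0],
    [0,0,0],
  ],
  angular=[
    [-0.5,-0.2,-0.3],
    [-0.5,-0.2,-0.2],
    [0,0,0],
    [0,0,0],
    [0,0,0],
    [0,0,0],
    [0,0,0],
    [0,0,0],
  ],
  hand=[0,0,0,0,0,0,0,0],
)

```text
time: 24.9
tool_pos: [0.4564, -0.3267, 0.3154]
tcp_rot: [2.415, 2.002, 0.001]
wrist_force: [0.0, -0.8, -7.3]
width: 0.168
```

```bash
python3 -c "
from h import *
from workcell import bot
to(bot,[.565,-.3485,.312],79.1)
"
```

```text
t 24.9 pos [ 0.4564 -0.3267  0.3154] q [-0.6656  0.007   1.7545 -0.0001  1.3756 -0.4791] F [ 0.0026 -0.8072 -7.3161] w 0.014386318706226298
shift tool [-0.0013  0.1107  0.0038] rot deg [0.2266 0.1208 0.2149]
```

Aligned and at height. I'll advance along tool y gently.

Call:
arm_command(
  slide=[
    [-0.001,0.008,0],
    [0,0.014,0],
    [0,0.018,0],
    [0,0.018,0],
    [0,0.014,0],
    [0,0.008,0],
    [0,0.002,0],
    [0,0,0],
  ],
  angular=[
    [0.2,0.1,0.2],
    [0,0,0],
    [0,0,0],
    [0,0,0],
    [0,0,0],
    [0,0,0],
    [0,0,0],
    [0,0,0],
  ],
  hand=[0,0,0,0,0,0,0,0],
)

```text
time: 25.7
tool_pos: [0.5453, -0.3443, 0.3133]
tcp_rot: [2.422, 2.001, 0.002]
wrist_force: [-0.2, -0.1, -7.7]
width: 0.166
```

```bash
python3 -c "
from h import *
from workcell import bot
to(bot,[.565,-.3485,.312],79.1)
for n in('wrist','scene'): 
  np.save('c12%s.npy'%n,bot.get_calibration(n),allow_pickle=True)
  cv2.imwrite('pics/%s12.png'%n,bot.read_camera(n)[:,:,::-1])
s=cv2.imread('pics/scene12.png')[110:270,40:240]
cv2.imwrite('pics/s12c.png',cv2.resize(s,None,fx=3.7,fy=3.7,interpolation=cv2.INTER_CUBIC))
"
```

```text
t 25.7 pos [ 0.5453 -0.3443  0.3133] q [-0.6024  0.172   1.5797  0.0011  1.3896 -0.4125] F [-0.2347 -0.0876 -7.6729] w 0.014171317627375798
shift tool [-0.0004  0.0201  0.0013] rot deg [ 0.0451 -0.0503  0.0086]
```

View pics/wrist12.png

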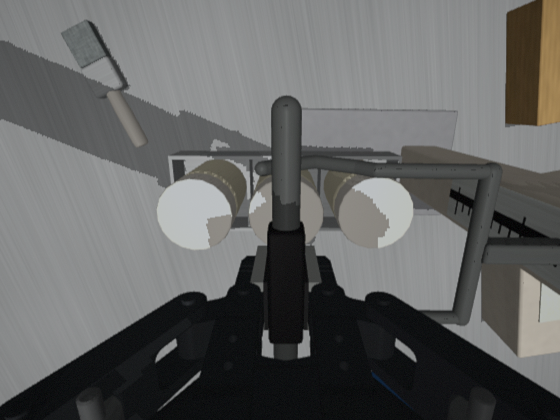

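View pics/s12c.png

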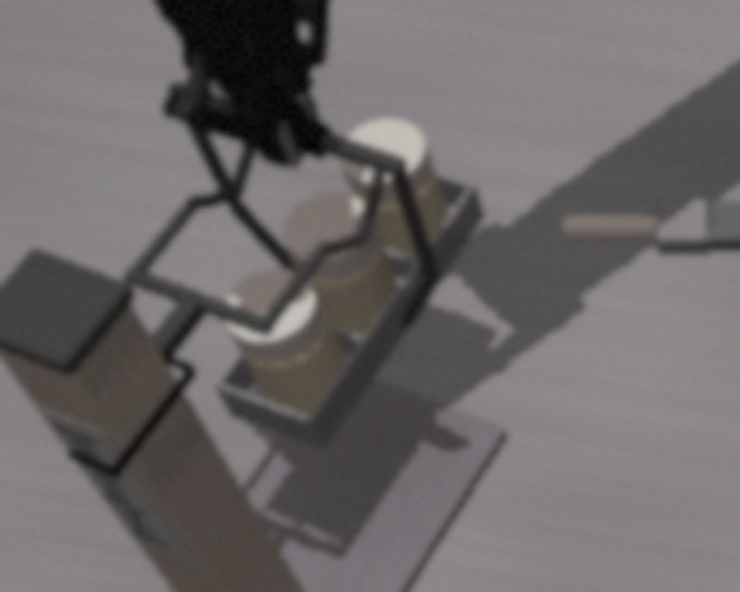

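```bash
python3 -c "
from h import *
c=np.load('c12wrist.npy',allow_pickle=True).item()
for z in(.283,.289):
  A=onz(c,(490,171),z);B=onz(c,(461,317),z);d=A-B
  n=np.array([d[1],-d[0],0])/np.linalg.norm(d[:2]);print(z,A,B,np.linalg.norm(d),np.degrees(np.arctan2(n[1],n[0])),'seat',(A+B)/2-.09*n)
  t=onz(c,(265,169),z);print('tip',t)
print(proj(c,np.array([.5418,-.2982,.289])))
"
```

```text
0.283 [ 0.6608 -0.3229  0.283 ] [ 0.6431 -0.4132  0.283 ] 0.09207564486779071 -11.067495275351952 seat [ 0.5636 -0.3508  0.283 ]
tip [ 0.5429 -0.299   0.283 ]
0.289 [ 0.6571 -0.3209  0.289 ] [ 0.6401 -0.408   0.289 ] 0.08871327770259019 -11.06749527535188 seat [ 0.5603 -0.3472  0.289 ]
tip [ 0.5435 -0.298   0.289 ]
[261.8911 170.0559]
```

Call:
arm_command(
  slide=[
    [-0.001,0.007,0],
    [0,0.008,0.003],
    [0,0.003,0.006],
    [0,0,0.006],
    [0,0,0.005],
    [0,0,0.003],
    [0,0,0],
    [0,0,0],
  ],
  angular=[
    [0,0,0],
    [0,0,0],
    [0,0,0],
    [0,0,0],
    [0,0,0],
    [0,0,0],
    [0,0,0],
    [0,0,0],
  ],
  hand=[0,0,0,0,0,0,0,0],
)

```text
time: 26.6
tool_pos: [0.5615, -0.3488, 0.2877]
tcp_rot: [-2.422, -1.997, -0.0]
wrist_force: [-0.3, 0.7, -7.1]
width: 0.169
```

```bash
python3 -c "
from h import *
from workcell import bot
to(bot,[.564,-.349,.2655],79.1)
"
```

```text
t 26.6 pos [ 0.5615 -0.3488  0.2877] q [-0.5938  0.2143  1.576   0.0007  1.3531 -0.4022] F [-0.2627  0.6635 -7.1139] w 0.014452953850607119
shift tool [0.0002 0.0025 0.0222] rot deg [-0.0815 -0.0767 -0.0855]
```

Call:
arm_command(
  slide=[
    [0,0.002,0.002],
    [0,0,0.004],
    [0,0,0.004],
    [0,0,0.003],
    [0,0,0],
    [0,0,0],
    [0,0,0],
    [0,0,0],
  ],
  angular=[
    [0,0,0],
    [0,0,0],
    [0,0,0],
    [0,0,0],
    [0,0,0],
    [0,0,0],
    [0,0,0],
    [0,0,0],
  ],
  hand=[0,0,0,0,0,0,0,0],
)

```text
time: 27.4
tool_pos: [0.5638, -0.3493, 0.2744]
tcp_rot: [-2.423, -1.998, -0.001]
wrist_force: [1.4, 0.0, -6.1]
width: 0.167
```

```bash
python3 -c "
from h import *
from workcell import bot
to(bot,[.564,-.349,.2655],79.1)
for n in('wrist','scene'): 
  np.save('c13%s.npy'%n,bot.get_calibration(n),allow_pickle=True)
  cv2.imwrite('pics/%s13.png'%n,bot.read_camera(n)[:,:,::-1])
s=cv2.imread('pics/scene13.png')[130:240,60:190]
w=cv2.imread('pics/wrist13.png')[80:260,200:400]
cv2.imwrite('pics/s13c.png',cv2.resize(s,None,fx=5,fy=5,interpolation=cv2.INTER_CUBIC))
cv2.imwrite('pics/w13c.png',cv2.resize(w,None,fx=3,fy=3,interpolation=cv2.INTER_CUBIC))
"
```

```text
t 27.4 pos [ 0.5638 -0.3493  0.2744] q [-0.5926  0.2237  1.5889  0.0007  1.3297 -0.4009] F [ 1.4499  0.0188 -6.0775] w 0.014253180054375142
shift tool [0.0004 0.0002 0.0089] rot deg [-0.0186 -0.0483 -0.0926]
```

View pics/w13c.png

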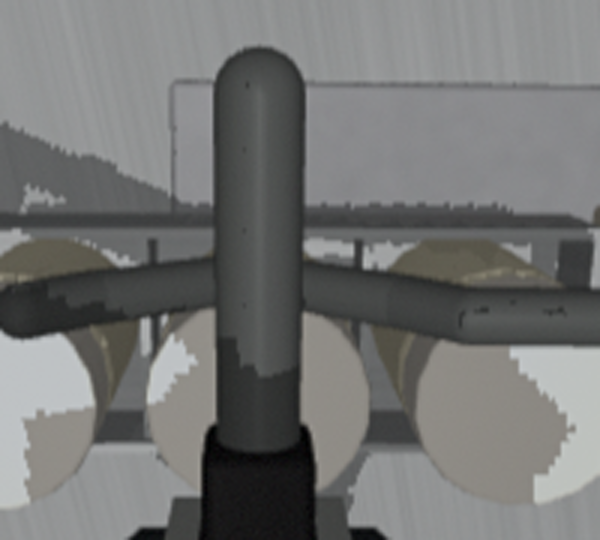

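View pics/s13c.png

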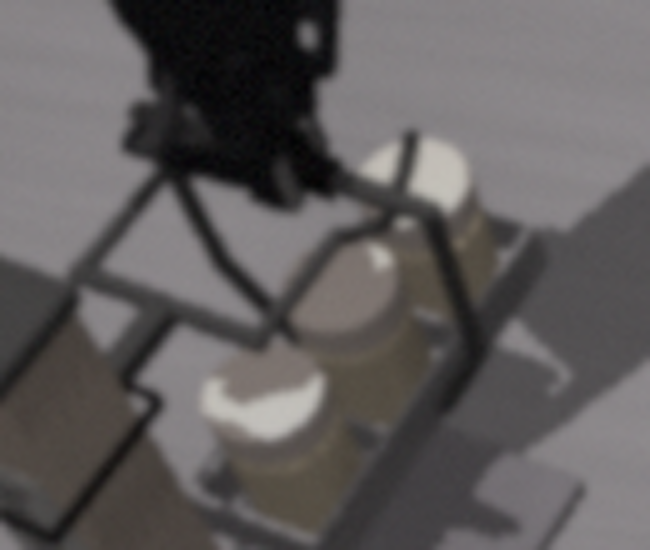

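Call:
arm_command(
  slide=[
    [0,0,0.003],
    [0,0,0.003],
    [0,0,0.003],
    [0,0,0.003],
    [0,0,0.003],
    [0,0,0.003],
    [0,0,0.002],
    [0,0,0],
  ],
  angular=[
    [0,0,0],
    [0,0,0],
    [0,0,0],
    [0,0,0],
    [0,0,0],
    [0,0,0],
    [0,0,0],
    [0,0,0],
  ],
  hand=[0,0,0,0,0,0,0,0],
)

```text
time: 28.3
tool_pos: [0.5641, -0.3496, 0.2544]
tcp_rot: [2.423, 1.998, 0.001]
wrist_force: [-0.4, 0.7, -4.9]
width: 0.169
```

```bash
python3 -c "
from h import *
from workcell import bot
to(bot,[.564,-.349,.2295],79.1)
print(bot.read_state()['torque'])
for n in('wrist','scene'): 
  cv2.imwrite('pics/%s14.png'%n,bot.read_camera(n)[:,:,::-1])
s=cv2.imread('pics/scene14.png')[130:240,60:190]
cv2.imwrite('pics/s14c.png',cv2.resize(s,None,fx=5,fy=5,interpolation=cv2.INTER_CUBIC))
"
```

```text
t 28.3 pos [ 0.5641 -0.3496  0.2544] q [-0.5925  0.2333  1.6138  0.0004  1.2931 -0.4008] F [-0.4136  0.7266 -4.8544] w 0.014474515309953574
shift tool [ 0.0006 -0.0002  0.0249] rot deg [ 0.0771  0.007  -0.0912]
[-0.0309  0.1516 -0.0175]
```

View pics/wrist14.png

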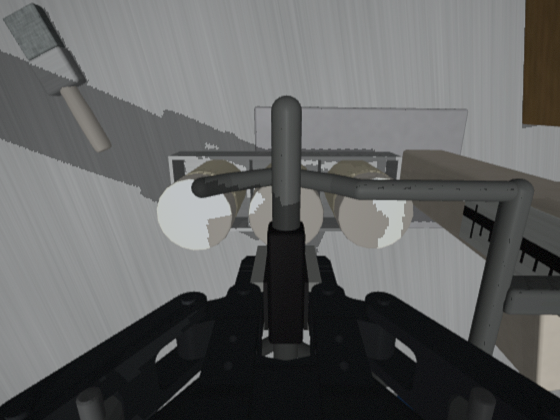

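View pics/s14c.png

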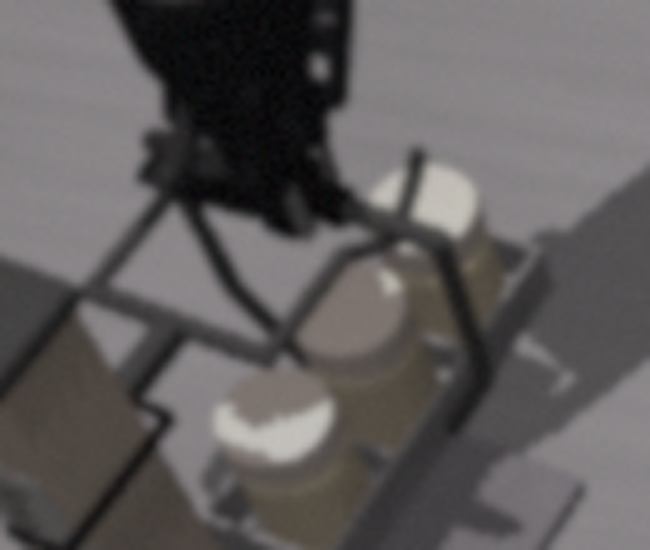

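Call:
arm_command(
  slide=[
    [0,0,0.003],
    [0,0,0.003],
    [0,0,0.003],
    [0,0,0.003],
    [0,0,0.002],
    [0,0,0.002],
    [0,0,0.001],
    [0,0,0],
  ],
  angular=[
    [0,0,0],
    [0,0,0],
    [0,0,0],
    [0,0,0],
    [0,0,0],
    [0,0,0],
    [0,0,0],
    [0,0,0],
  ],
  hand=[0,0,0,0,0,0,0,0],
)

```text
time: 29.2
tool_pos: [0.5641, -0.3496, 0.2389]
tcp_rot: [2.422, 1.997, 0.002]
wrist_force: [-1.5, 2.4, -1.4]
width: 0.171
```

```bash
python3 -c "
from h import *
from workcell import bot
to(bot,[.564,-.349,.2295],79.1)
print(bot.read_state()['torque'])
"
```

```text
t 29.2 pos [ 0.5641 -0.3496  0.2389] q [-0.5925  0.2412  1.6328  0.0004  1.2647 -0.4008] F [-1.4589  2.3811 -1.358 ] w 0.01456930490400137
shift tool [ 0.0006 -0.0003  0.0094] rot deg [ 0.1601  0.0449 -0.0916]
[0.1409 0.3785 0.0184]
```

Call:
arm_command(
  slide=[
    [0,0,0.002],
    [0,0,0.002],
    [0,0,0.001],
    [0,0,0.001],
    [0,0,0],
    [0,0,0],
    [0,0,0],
    [0,0,0],
  ],
  angular=[
    [0,0,0],
    [0,0,0],
    [0,0,0],
    [0,0,0],
    [0,0,0],
    [0,0,0],
    [0,0,0],
    [0,0,0],
  ],
  hand=[0,0,0,0,0,0,0,0],
)

```text
time: 30.0
tool_pos: [0.5642, -0.3497, 0.2338]
tcp_rot: [2.422, 1.996, 0.002]
wrist_force: [-3.9, 1.6, -0.9]
width: 0.167
```

```bash
python3 -c "
from h import *
from workcell import bot
to(bot,[.564,-.349,.2295],79.1)
print(bot.read_state()['torque'])
for n in('wrist','scene','top'): 
  np.save('c15%s.npy'%n,bot.get_calibration(n),allow_pickle=True)
  cv2.imwrite('pics/%s15.png'%n,bot.read_camera(n)[:,:,::-1])
  print(bot.read_state()['wrist_force'])
s=cv2.imread('pics/scene15.png')[130:240,60:190]
cv2.imwrite('pics/s15c.png',cv2.resize(s,None,fx=5,fy=5,interpolation=cv2.INTER_CUBIC))
"
```

```text
t 30.0 pos [ 0.5642 -0.3497  0.2338] q [-0.5926  0.244   1.6389  0.0004  1.2552 -0.4008] F [-3.9292  1.5556 -0.8712] w 0.01421934453391351
shift tool [ 0.0007 -0.0003  0.0043] rot deg [ 0.1956  0.0595 -0.0963]
[ 0.1635  0.429  -0.0394]
[-2.5551  1.6666 -0.3081]
[-2.3679  1.2471 -0.8525]
[-2.2078  1.5266 -0.3918]
```

View pics/wrist15.png

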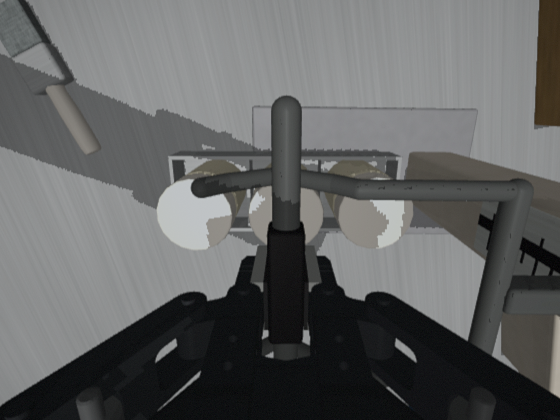

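View pics/s15c.png

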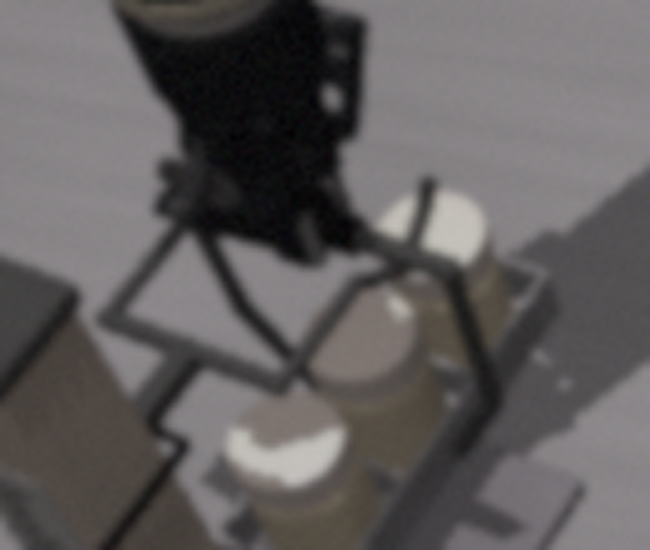

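Call:
arm_command(
  slide=[
    [0.0005,-0.001,0.001],
    [0,-0.0005,0.001],
    [0,0,0],
    [0,0,0],
    [0,0,0],
    [0,0,0],
    [0,0,0],
    [0,0,0],
  ],
  angular=[
    [0.2,0,0],
    [0,0,0],
    [0,0,0],
    [0,0,0],
    [0,0,0],
    [0,0,0],
    [0,0,0],
    [0,0,0],
  ],
  hand=[0,0,0,0,0,0,0,0],
)

```text
time: 30.95
tool_pos: [0.5637, -0.3496, 0.2324]
tcp_rot: [2.421, 1.996, -0.0]
wrist_force: [-1.1, 1.3, -0.4]
width: 0.17
```

```bash
python3 -c "
from h import *
from workcell import bot
to(bot,[.564,-.349,.2295],79.1)
for i in range(3):
  bot.read_camera('top');s=bot.read_state();print(s['wrist_force'],s['torque'])
"
```

```text
t 30.95 pos [ 0.5637 -0.3496  0.2324] q [-0.5921  0.2442  1.6412 -0.0011  1.2529 -0.3998] F [-1.1477  1.2774 -0.4016] w 0.014485313087565564
shift tool [0.0006 0.0001 0.0029] rot deg [ 0.1511  0.1301 -0.0945]
[-2.4091  1.2601 -0.1262] [0.1876 0.2962 0.0154]
[-2.2566  1.3606  0.8622] [ 0.1759  0.3315 -0.0414]
[-1.2896  1.3084  1.4743] [ 0.1826  0.3333 -0.0544]
```

Call:
arm_command(
  slide=[
    [0,0,0],
    [0,0,0],
    [0,0,0],
    [0,0,0],
    [0,0,0],
    [0,0,0],
    [0,0,0],
    [0,0,0],
  ],
  angular=[
    [0,0,0],
    [0,0,0],
    [0,0,0],
    [0,0,0],
    [0,0,0],
    [0,0,0],
    [0,0,0],
    [0,0,0],
  ],
  hand=[0,0,0.014,0.016,0.02,0.03,0.04,0.04],
  squeeze=20,
)

```text
time: 31.9
tool_pos: [0.5653, -0.3506, 0.2332]
tcp_rot: [2.418, 1.993, 0.002]
wrist_force: [-0.6, 0.8, -0.1]
width: 0.471
```

```bash
python3 -c "
from h import *
from workcell import bot
to(bot,[.564,-.349,.2295],79.1)
for n in('wrist','scene'): 
  cv2.imwrite('pics/%s16.png'%n,bot.read_camera(n)[:,:,::-1])
to(bot,[.564,-.349,.2295],79.1)
s=cv2.imread('pics/scene16.png')[130:240,60:190]
cv2.imwrite('pics/s16c.png',cv2.resize(s,None,fx=5,fy=5,interpolation=cv2.INTER_CUBIC))
"
```

```text
t 31.9 pos [ 0.5653 -0.3506  0.2332] q [-0.5921  0.2443  1.6395 -0.0011  1.2499 -0.3999] F [-0.568   0.75   -0.0657] w 0.040192090952890225
shift tool [ 0.0014 -0.0016  0.0037] rot deg [ 0.3936  0.2292 -0.0948]
t 32.0 pos [ 0.5652 -0.3506  0.2333] q [-0.5921  0.2442  1.6396 -0.001   1.2502 -0.3998] F [-0.0637  1.1661 -0.5524] w 0.03985591096097688
shift tool [ 0.0013 -0.0015  0.0038] rot deg [ 0.3808  0.2227 -0.097 ]
```

View pics/wrist16.png

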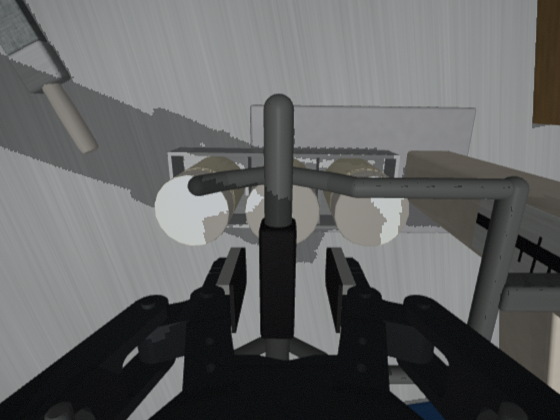

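View pics/s16c.png

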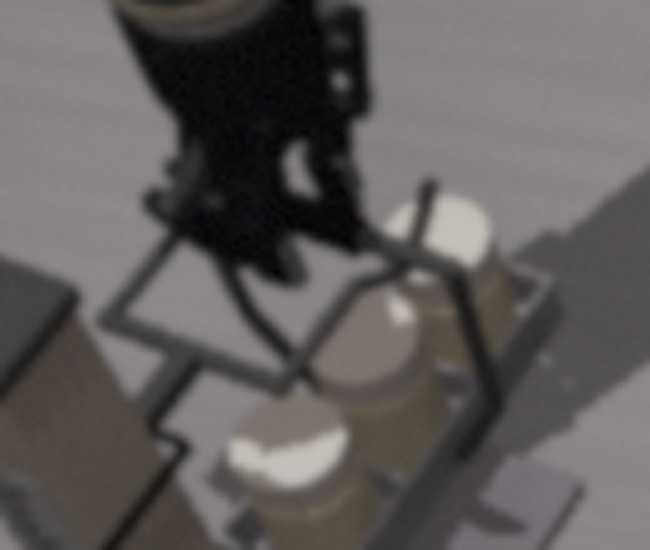

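Call:
arm_command(
  slide=[
    [0,-0.002,0],
    [0,0,0],
    [0,0,-0.01],
    [0,0,-0.015],
    [0,0,-0.02],
    [0,0,-0.025],
    [0,0,-0.025],
    [0,0,-0.02],
  ],
  angular=[
    [0,0,0],
    [0,0,0],
    [0,0,0],
    [0,0,0],
    [0,0,0],
    [0,0,0],
    [0,0,0],
    [0,0,0],
  ],
  hand=[0.06,0.06,0.06,0.06,0.06,0.06,0.06,0.06],
)

```text
time: 32.8
tool_pos: [0.5614, -0.3489, 0.3542]
tcp_rot: [2.421, 1.996, 0.001]
wrist_force: [-0.2, 0.1, -0.5]
width: 0.701
```

Call:
arm_command(
  slide=[
    [0,0,0],
    [0,0,0],
    [0,0,0],
    [0,0,0],
    [0,0,0],
    [0,0,0],
    [0,0,0],
    [0,0,0],
  ],
  angular=[
    [0,0,0],
    [0,0,0],
    [0,0,0],
    [0,0,0],
    [0,0,0],
    [0,0,0],
    [0,0,0],
    [0,0,0],
  ],
  hand=[0.06,0.06,0.06,0.06,0.06,0.06,0.06,0.06],
)

```text
time: 33.6
tool_pos: [0.5615, -0.3489, 0.3559]
tcp_rot: [2.419, 1.994, 0.002]
wrist_force: [0.5, -0.5, -0.9]
width: 0.701
```

```bash
python3 -c "
from h import *
from workcell import bot
to(bot,[.564,-.349,.3295],79.1)
for k in(17,18):
 for n in('wrist','scene','top'): 
  np.save('c%d%s.npy'%(k,n),bot.get_calibration(n),allow_pickle=True)
  cv2.imwrite('pics/%s%d.png'%(n,k),bot.read_camera(n)[:,:,::-1])
for n in('wrist','scene','top'):
  d=cv2.absdiff(cv2.imread('pics/%s17.png'%n),cv2.imread('pics/%s18.png'%n)).max(2);print(n,(d>30).sum(),d.max())
s=cv2.imread('pics/scene18.png')[130:250,60:200]
cv2.imwrite('pics/s18c.png',cv2.resize(s,None,fx=5,fy=5,interpolation=cv2.INTER_CUBIC))
"
```

```text
t 33.6 pos [ 0.5615 -0.3489  0.3559] q [-0.5932  0.1872  1.4861 -0.0009  1.4616 -0.4012] F [ 0.5244 -0.509  -0.8883] w 0.059847656885815746
shift tool [0.0005 0.0023 0.0264] rot deg [ 0.3336  0.1975 -0.0952]
wrist 573 137
scene 0 20
top 11 42
```

View pics/wrist18.png

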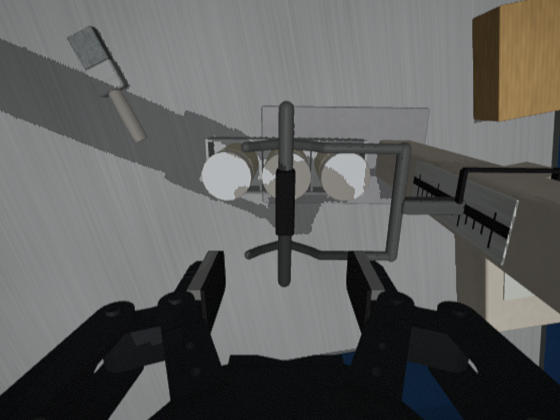

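View pics/s18c.png

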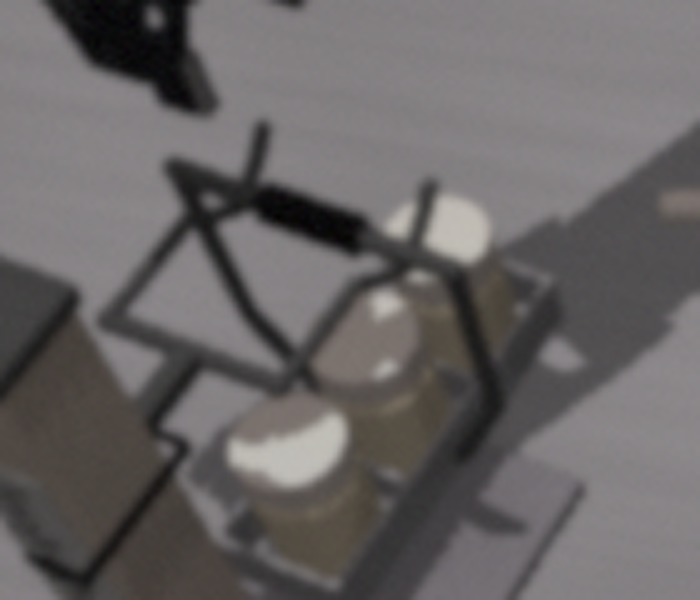

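View pics/top18.png

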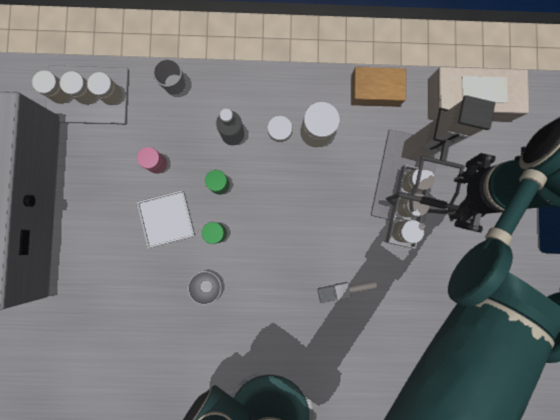

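```bash
python3 -c "
from h import *
L=lambda n:np.load('c18%s.npy'%n,allow_pickle=True).item()
w,s=L('wrist'),L('scene')
S=lambda u,v:((u+.5)/5-.5+60,(v+.5)/5-.5+130)
print('grip',tri((w,(285.5,202)),(s,S(310,217))))
print('tipA',tri((w,(245,147)),(s,S(431,185))),'tipB',tri((w,(249,254)),(s,S(264,127))))
print('cbA',tri((w,(404,148)),(s,S(285,382))))
print('bar ends',tri((w,(287,104)),(s,S(462,272))),tri((w,(284,284)),(s,S(175,165))))
print('lids',tri((w,(227,176)),(s,S(438,232))),tri((w,(343,177)),(s,S(288,442))))
"
```

```text
grip (array([ 0.5624, -0.3506,  0.2416]), [np.float64(0.001023875334015949), np.float64(0.0010238753340159417)])
tipA (array([ 0.5411, -0.2981,  0.2522]), [np.float64(0.00044256311281969476), np.float64(0.0004425631128195855)]) tipB (array([ 0.5237, -0.3863,  0.2519]), [np.float64(0.0005792856930448495), np.float64(0.000579285693044914)])
cbA (array([ 0.6584, -0.3213,  0.2542]), [np.float64(4.568154780895548e-05), np.float64(4.568154780898488e-05)])
bar ends (array([ 0.578 , -0.2733,  0.2404]), [np.float64(0.00010926607474735873), np.float64(0.00010926607474731597)]) (array([ 0.5458, -0.4256,  0.2414]), [np.float64(0.00045430500640236975), np.float64(0.0004543050064023767)])
lids (array([ 0.5   , -0.3339,  0.1555]), [np.float64(0.0005265049612628731), np.float64(0.0005265049612629375)]) (array([ 0.6269, -0.3638,  0.1448]), [np.float64(0.0012468246577096343), np.float64(0.0012468246577093246)])
```

```bash
python3 -c "
from workcell import bot
print(bot.finish_job(), bot.read_state()['time'])"
```

```text
the job is handed in; nothing more can be done
the job is handed in; nothing more can be done
```

I loaded the jar from the tray into the empty end cell. I then lifted the carrier by its grip, brought it in from the front and lowered it slowly onto both prongs. I let go when the wrist force was near zero, backed off upward, and handed the job in at about 34 s.

My last checks, from the wrist and scene views together:
- **Bar in the hook:** the grip centre was at (0.562, -0.351, 0.242), within a few mm of the loaded seat. The bar ends were level to about 1 mm.
- **Hook travel:** down about 35 mm, and the scene camera showed no movement between two pictures. The top view differed in only 11 pixels. The wrist view differed in 573, most likely from the arm settling.
- **Jars:** all three stood in their cells, and the carrier hung clear of the bench by about 55 mm.
- **Other things on the bench:** they looked unmoved in the top view.

**One reading disagreed with fully level:** the near and far lids differed by about 11 mm in height. That suggests a pitch of up to 0.08 rad, which is inside the 0.2 rad limit and partly measurement error.

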